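# Warm the breakfast waffles on the hostel griddle by the pull timer

## Robot

A 6-joint arm with a two-finger parallel gripper is mounted at the origin on the work surface. World frame = base frame: x ahead of the robot, y to its left, z up, the work surface at z = 0. Lengths are in m, angles in degrees, forces in N, time in s.
With the tool pointing down it reaches from about 0.4 to 0.825 m from the base axis. Payload 7 kg.
Tool frame: the origin (TCP) lies on the centre line of the jaws, within the pads' length; the fingertips stand 19 mm ahead of it and the grasp point (between the pads) is the TCP; z points along the fingers, y is the line along which they close (so a half turn about z gives the same grasp; the last joint's range is limited). The gripper opens to 88 mm and grips with 3 to 60 N. Pads are 19 mm wide; open, the fingers measure 130 mm over their backs; the gripper's body (78 mm by 193 mm) begins 47 mm behind the grasp point.
Start: joints at [-48.81, 20.546, 0.682, 0, -70.136, -16.507], TCP at [0.282, -0.613, 0.246] pointing down, gripper open.
Joint ranges: [-176.03, 176.03], [-82.01, 121.73], [-58.28, 71.71], [-173.87, 95.51], [-174.79, -0.11], [-173.66, 173.66]. Speed limits (degrees/s): [136.94, 136.94, 172.46, 180, 180, 180].

## Interface

Orientations are given as [roll, pitch, yaw] about the fixed x, y, z axes, in that order (R = Rz(yaw) Ry(pitch) Rx(roll)).
In Python, from plant import ctrl gives the robot as it stands.
- The arm moves only by the tool move_arm, never from a script. Its argument "motion" is a list of rows, each a list of 3 entries, a list of its own where there are three numbers: the shift along the tool's x, y, z in mm, then the turn, a rotation vector about the tool's x, y, z in degrees, then the closure, from 0 (fully open) to 1 (shut). A call has 1 to 10 rows; each row is the pose to reach, as a shift and turn from the pose commanded when the call began, along the tool's axes at that moment; what a row does not reach only later rows make up. A row lasts 1/12 s, in which the tool goes at most 41.7 mm and 7.16 degrees, less where a joint would pass 70% of its speed; a pose out of reach is approached as far as the arm can. A call with a gripper value outside its range is refused whole. The fingers move at their own pace and stop on an object; the grip force is fixed at half the most. Time passes only in rows, so rows that repeat a pose let the fingers close. It gives the time, the measured TCP pose, the force, the opening and the grip force at its end, in the units of the state.
- ctrl.get_obs(): the state, without advancing time (a new reading comes with each control period).
- ctrl.snapshot(name): name is "side" or "top" or "wrist"; returns a dict with "color" (480x640x3 uint8, blue, green, red), "camera_matrix" (3x3 intrinsics, pixels), "cam_to_world" (4x4, takes a point from camera to world coordinates). Camera axes: x right, y up, looking along -z (the intrinsics and any distortion apply to the point x, -y, -z); pixel columns grow to the right and rows downward; lengths in m; the calibration is good to about 2 mm. A picture is of the moment at which its call begins. There is no depth.
- ctrl.close_job(): hands the job in; it is judged then, once.
The state is a dict: "clock": time; "joint_pos": joint angles; "qvel": joint speeds; "tau": joint torques, N m; "tool_pos": TCP position; "orientation": TCP orientation; "force": force on the tool from outside, world axes, zero at the start; "moment": the same for the moment, N m; "opening": finger opening in m; "gripper_force": force on a finger pad.
Only numpy, scipy, OpenCV 4.12 (cv2) and the standard library are available. Lean on these libraries where they do the work, as an engineer would, in place of code of your own. Each camera call takes 0.05 s, during which the arm holds its last target. There are 200 camera calls.

## Task

Warm breakfast at the hostel table: lay every waffle on the board flat and side by side on the flat griddle pan while it stands on the white-framed resting place, then slide the pan by its handle, without lifting it, so that it is centred in the red-framed burner and let go of it. Then pull the timer's red tab out until its white line is level with the orange pointer, hold it there for a good second, and let it run all the way home with the pan still on the burner. After that slide the pan, again without lifting, back into the centre of the white frame and put all the waffles flat, not stacked, back on the board, leaving the bottle, mug and jar where they are.

Things in the scene. Friction and masses are not known exactly. Their poses are not given: they have to be found in the camera images.
- hob: Fixed two-place cooking hob, a slab 250 (x) x 460 (y) x 45 mm high with a flat black glass top (45 mm above its origin). Origin at the centre of its underside. Both frames are painted on its glass, side by side along its y axis, 220 mm apart.
- burner_mark: The burner: a red square frame, 216 mm outside, with a red circle within, painted flat on the hob's glass. Origin at its centre, on the glass. It may be the left or the right place.
- rest_mark: The resting place: a white square frame, 216 mm outside, painted flat on the hob's glass. Origin at its centre, on the glass. The pan starts here.
- pan: Loose flat aluminium griddle pan, 200 x 200 mm outside, a plain plate 6 mm thick without a rim, 0.55 kg, slides easily. Origin at the centre of its underside. Black bar handle along the pan's -x axis (towards the robot), 22 mm wide (y), 18 mm thick, from x = -115 to -200 mm, middle at (-157, 0, 31) mm; a 34 mm high steel bracket joins it to the plate.
- board: Fixed wooden board 200 (x) x 190 (y) x 10 mm thick. Origin at the centre of its underside. The waffles start lying on it. It may lie to the left or right of the hob.
- tab (a joint): How far the timer's red tab is pulled out, m: 0 = fully home, 0.11 = end stop. A spring pulls it home (2 N at home, 5 N at 90 mm) and a damper makes both ways slow (about 90 N per m/s): pull at about 20 to 40 mm/s; let go, it takes some 4 s to run home.
- tab_grip (a point): Grip point of the red tab, an upright plate 12 mm thick (along the pull), 36 mm wide, 42 mm high, on the end of the blade of the blue timer box. The point is 42 mm above the table, the plate's top (with a white line) at 58 mm. The point's -x axis is the direction of pulling out, roughly towards the robot. At home the tab stands 72 mm clear of the box.
- pointer (a joint): Where the orange pointer is set along the timer's ruler, in the same measure as the tab: the tab is level with the pointer when the two joint values are equal. Do not move it.
- pointer_line (a point): The middle of the orange line across the white ruler under the blade, 10 mm above the table: level with the tab when it lies straight below point tab_grip.
- timer: Fixed timer: white ruler plate 300 x 70 x 8 mm lying along its x axis, with a blue box (85 x 75 mm, top at 68 mm) at its +x end. Origin on the underside, 30 mm from the tab's home position in the pulling direction (-x). It lies on the other side of the hob from the board.
- bottle: Bystander: blue drinking bottle, 72 mm wide, 160 mm high. Leave alone. Origin at the underside.
- mug: Bystander: white mug, 80 mm wide, 85 mm high. Leave alone. Origin at the underside.
- jar: Bystander: amber jar with yellow cap, 68 mm wide, 90 mm high. Leave alone. Origin at the underside.
- waffle0: Loose rectangular waffle, 80 (x) x 50 (y) x 18 mm thick, golden with a grid top, about 50 g. Origin at the centre of its underside. May be absent.
- waffle1: Loose rectangular waffle, 80 (x) x 50 (y) x 18 mm thick, golden with a grid top, about 50 g. Origin at the centre of its underside. May be absent.
- waffle2: Loose rectangular waffle, 80 (x) x 50 (y) x 18 mm thick, golden with a grid top, about 50 g. Origin at the centre of its underside. May be absent.
- waffle3: Loose rectangular waffle, 80 (x) x 50 (y) x 18 mm thick, golden with a grid top, about 50 g. Origin at the centre of its underside. May be absent.
Mind the look-alikes: they are no part of the job. What is shaped like the waffle3 but turquoise is not meant. Leave any black look-alike of the waffle1 alone.

How it is judged:
By the outcome, as a careful person would: the job done as asked, in the order asked, and still so for the second after the job is handed in, with the robot touching nothing.
Of waffle0, waffle1, waffle2, waffle3 only 3 to 4 are there at a start; the rules pass over those that are not, and their reading is None.
At some moment in a run one of waffle0, waffle1, waffle2, waffle3 may be knocked a few centimetres aside while the robot is not near it.
Once in a run the grip may slacken for a moment while it holds something.
It also fails if it takes over 210 s, if anything falls off the work surface, if the arm or the gripper's body presses on something with over 40 N, if the wrist force passes 120 N, or if a joint passes its speed limit or range.

## Working session

There is one attempt and no reset: what is moved stays moved. The work goes in short steps, Python scripts to look and compute and a tool call to move; the robot and the scene stay as the last step left them, time stands still between calls to the robot, and variables do not carry over. Pictures are saved under pics/ and viewed, at most 14 in all, crops included, and the job is handed in when it is done.

Besides the shell and the picture viewer there is one more tool, called after "Request:" as name([rows], argument=value, ...), one row to a line, values as JSON. move_arm: Moves the arm, as the interface text tells. Its arguments: {"type":"object","properties":{"motion":{"type":"array"}},"required":["motion"]}

```bash
mkdir -p pics; ls; cat > h.py <<'E'
import numpy as np, cv2, sys
from plant import ctrl
from scipy.spatial.transform import Rotation as R
def snap(n,f):
    s=ctrl.snapshot(n); cv2.imwrite('pics/'+f+'.png',s['color']); np.savez('pics/'+f+'.npz',K=s['camera_matrix'],T=s['cam_to_world'],**({k:v for k,v in s.items() if k not in('color','camera_matrix','cam_to_world') and v is not None})); return s
def w(f,uv,z):
    d=np.load('pics/'+f+'.npz');K=d['K'];T=d['T']
    out=[]
    for u,v in uv:
        p=np.linalg.inv(K)@[u,v,1]; r=T[:3,:3]@[p[0],-p[1],-p[2]]; o=T[:3,3]
        out.append(o+r*(z-o[2])/r[2])
    return np.array(out)
def px(f,P):
    d=np.load('pics/'+f+'.npz');K=d['K'];T=d['T']
    c=(np.linalg.inv(T)@np.append(P,1))[:3]; q=K@[c[0],-c[1],-c[2]]; return q[:2]/q[2]
def crop(f,g,x0,y0,x1,y1,k):
    i=cv2.imread('pics/'+f+'.png')[y0:y1,x0:x1]; cv2.imwrite('pics/'+g+'.png',cv2.resize(i,None,fx=k,fy=k,interpolation=cv2.INTER_CUBIC))
def go(p,yaw=None):
    # shift in tool axes (mm) and rot from the present pose to world p, pointing down with tool yaw
    o=ctrl.get_obs(); Rm=R.from_euler('xyz',o['orientation'],degrees=True)
    print('now',np.round(o['tool_pos'],4),np.round(o['orientation'],2),'t',o['clock'],'op',o['opening'],'f',np.round(o['force'],1))
    print('shift',np.round(Rm.inv().apply(np.array(p)-o['tool_pos'])*1000,1))
    if yaw is not None: print('turn',np.round((Rm.inv()*R.from_euler('xyz',[180,0,yaw],degrees=True)).as_rotvec(degrees=True),2))
E
python3 - <<'E'
from h import *
for n in('top','side'):
    s=snap(n,n+'0'); print(s.keys(), s['camera_matrix'],s['cam_to_world'])
print(ctrl.get_obs())
E
```

```text
pics
dict_keys(['color', 'camera_matrix', 'cam_to_world']) [[542.15592368   0.         317.11527016]
 [  0.         542.15592368 236.13645771]
 [  0.           0.           1.        ]] [[ 0.00828411  0.99785453 -0.06494388  0.43456939]
 [-0.99994347  0.00783351 -0.00718993 -0.02305804]
 [-0.00666576  0.06499977  0.99786302  1.56517505]
 [ 0.          0.          0.          1.        ]]
dict_keys(['color', 'camera_matrix', 'cam_to_world']) [[521.87179461   0.         315.09359721]
 [  0.         521.87179461 237.05493226]
 [  0.           0.           1.        ]] [[-0.88050769  0.32594553 -0.3441885   0.03536957]
 [-0.47401152 -0.61214048  0.63292741  0.92260552]
 [-0.00439186  0.72044677  0.69349634  1.09671011]
 [ 0.          0.          0.          1.        ]]
{'clock': 0.1, 'joint_pos': array([-4.88115888e+01,  2.05891921e+01,  6.40349115e-01, -1.77218152e-02,
       -7.01341053e+01, -1.65070336e+01]), 'qvel': array([ 0.02802268, -0.0402823 ,  0.10456147,  0.14418567, -0.06328547,
        0.01040728]), 'tau': array([-1.95086592e-03, -5.84162986e+01,  2.93753725e+01,  7.01541424e+00,
        1.02501560e-02, -3.20630375e-05]), 'tool_pos': array([ 0.28168479, -0.61299023,  0.24470545]), 'orientation': array([ 1.79915736e+02, -7.59670831e-03, -1.55324651e+02]), 'force': array([0.20904498, 0.22951264, 0.57327801]), 'moment': array([ 0.01210983, -0.00840678, -0.13980838]), 'gripper_force': 0.0, 'opening': 0.08756412795725287}
```

View pics/top0.png

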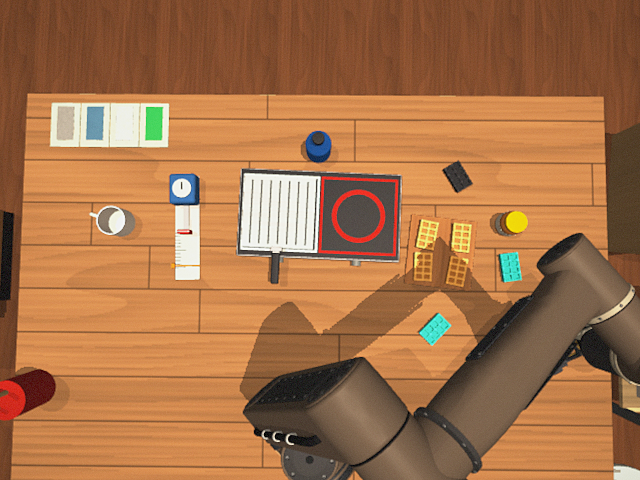

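View pics/side0.png

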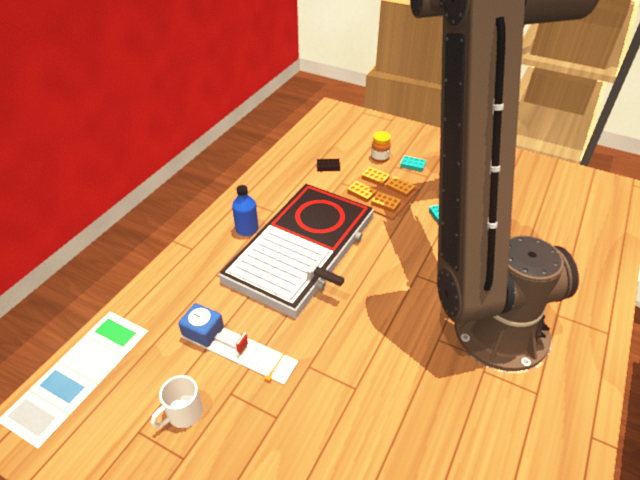

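The top view shows the pan (handle near (275,268)) on the left (+y) place and the burner at (360,217). Four waffles are on the board around (440,250), the timer is at (186,230) with its pointer at about (186,266). Cropping in for exact pixels.

```bash
python3 - <<'E'
from h import *
crop('top0','c1',395,150,535,300,5)
i=cv2.imread('pics/top0.png')
a=cv2.resize(i[160:290,150:250],None,fx=4,fy=4,interpolation=cv2.INTER_CUBIC); b=cv2.resize(i[160:290,225:315],None,fx=4,fy=4,interpolation=cv2.INTER_CUBIC)
cv2.imwrite('pics/c2.png',np.hstack([a,b]))
E
```

```text
(no output)
```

View pics/c1.png

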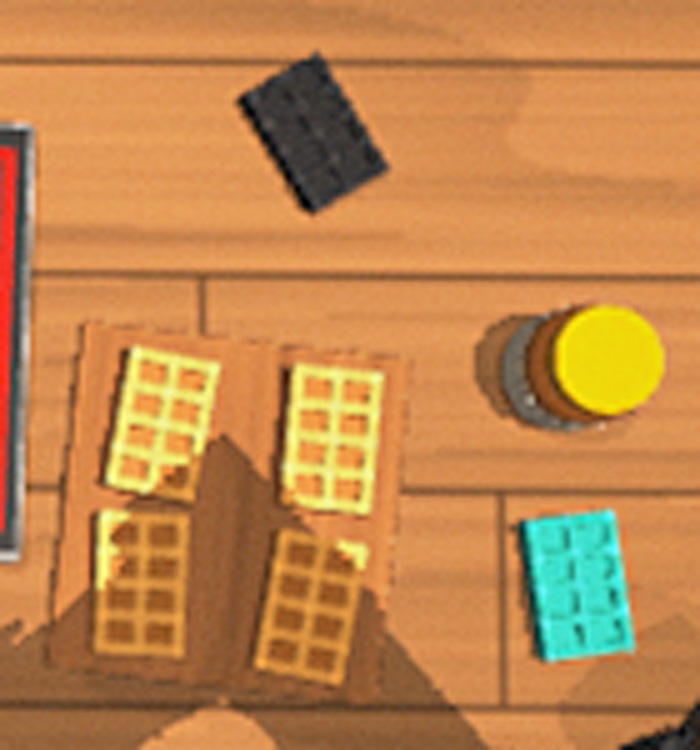

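View pics/c2.png

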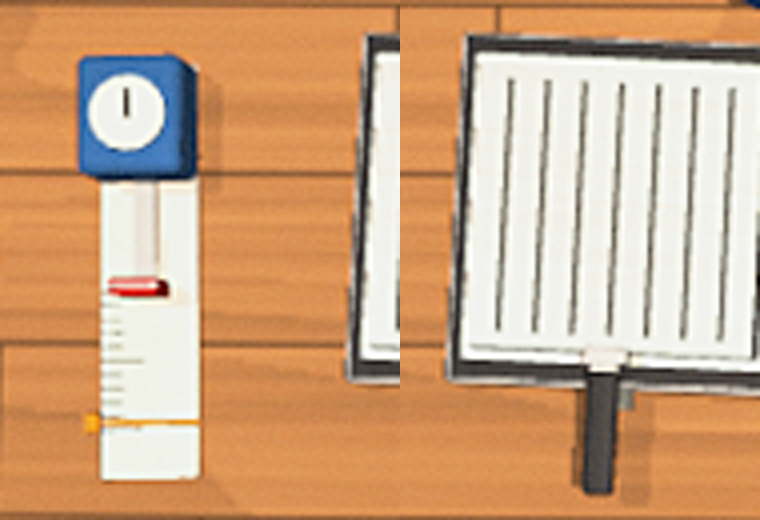

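```bash
python3 - <<'E'
from h import *
np.set_printoptions(suppress=True,precision=4)
W={'A':[(130,345),(220,362),(192,500),(105,485)],'B':[(288,362),(384,372),(370,515),(280,503)],'C':[(97,508),(189,513),(183,657),(95,652)],'D':[(280,528),(368,545),(342,685),(253,668)]}
for k,v in W.items():
    p=w('top0',np.array(v)/5+[395,150],.028)[:,:2]; c=p.mean(0); d=(p[0]+p[1]-p[2]-p[3]); e=p[0]+p[3]-p[1]-p[2]
    print(k,c,'yaw',np.degrees(np.arctan2(d[1],d[0])),np.linalg.norm(d)/2,np.linalg.norm(e)/2)
b=w('top0',np.array([(83,322),(405,355),(380,700),(52,663)])/5+[395,150],.01)[:,:2]; print('board',b.mean(0),b)
i=cv2.imread('pics/top0.png'); h=cv2.cvtColor(i,cv2.COLOR_BGR2HSV)
m=((h[...,0]<8)|(h[...,0]>172))&(h[...,1]>180)&(h[...,2]>120); m[:, :230]=0;m[:,420:]=0;m[:160]=0;m[280:]=0
pts=np.argwhere(m)[:,::-1].astype(np.float32)
r=cv2.boxPoints(cv2.minAreaRect(pts)); q=w('top0',r,.045)[:,:2]; print('burner',q.mean(0),q, np.linalg.norm(q-np.roll(q,1,0),axis=1))
c=lambda L:np.array([((x-400)/4+225,y/4+160) for x,y in L])
print('handle',w('top0',c([(602,373),(598,492)]),.085)[:,:2])
print('pan lines', w('top0',c([(512,80),(498,330),(733,90),(720,340)]),.051)[:,:2])
print('panframe', w('top0',c([(470,52),(462,357),(752,362)]),.045)[:,:2])
t=lambda L:np.array([(x/4+150,y/4+160) for x,y in L])
print('tab',w('top0',t([(108,281),(167,281),(108,290),(167,293)]),.058)[:,:2])
print('ptr',w('top0',t([(103,424),(200,422)]),.010)[:,:2])
print('ruler',w('top0',t([(101,181),(199,181),(101,479),(199,479)]),.008)[:,:2])
E
```

```text
A [ 0.5415 -0.3248] yaw -11.009229974818277 0.08068792752830062 0.05087294950510385
B [ 0.5337 -0.4203] yaw -4.918969945637727 0.08105016934825415 0.052922715294743426
C [ 0.451  -0.3126] yaw -1.8435830779622986 0.08137064897962454 0.05087225541829727
D [ 0.4383 -0.4083] yaw -11.172260432466095 0.08058136436118857 0.05066387996257322
board [ 0.4934 -0.3671] [[ 0.6006 -0.2833]
 [ 0.583  -0.4682]
 [ 0.3854 -0.4518]
 [ 0.4048 -0.2651]]
burner [ 0.5924 -0.1262] [[ 0.487  -0.0141]
 [ 0.7045 -0.0207]
 [ 0.6976 -0.2392]
 [ 0.4804 -0.2306]] [0.2166 0.2176 0.2186 0.2173]
handle [[0.4832 0.1009]
 [0.4022 0.1026]]
pan lines [[0.6903 0.17  ]
 [0.5138 0.177 ]
 [0.6843 0.0141]
 [0.508  0.0215]]
panframe [[ 0.7112  0.2008]
 [ 0.4949  0.2027]
 [ 0.493  -0.0009]]
tab [[0.5461 0.3792]
 [0.5464 0.338 ]
 [0.5398 0.3791]
 [0.538  0.3378]]
ptr [[0.4467 0.3931]
 [0.4487 0.3234]]
ruler [[0.6223 0.3995]
 [0.6228 0.3285]
 [0.4074 0.394 ]
 [0.408  0.3237]]
```

```bash
cat > plan.py <<'E'
import numpy as np
from scipy.spatial.transform import Rotation as R
np.set_printoptions(suppress=True)
def plan(s,calls):
    """s=(x,y,z,yaw) commanded start; calls=list of lists of (x,y,z,yaw): prints shift mm/turn for each call, in tool axes at the call's start"""
    for i,c in enumerate(calls):
        for p in c:
            Rs=R.from_euler('xyz',[180,0,s[3]],degrees=True)
            d=Rs.inv().apply((np.array(p[:3])-s[:3])*1000); t=-(p[3]-s[3])
            print(i,np.round(d,1),'turnz',round(t,1),'rows>=',int(np.ceil(max(np.linalg.norm(d)/41.7,abs(t)/7.16))))
        s=c[-1]
BURN=np.array([.5924,-.1262]); YH=-2.0; REST=np.array([.600,.0945])
BOARD=np.array([.4934,-.3671]); YB=-5.3
def loc(c,yaw,x,y):
    a=np.radians(yaw); return (c[0]+x*np.cos(a)-y*np.sin(a), c[1]+x*np.sin(a)+y*np.cos(a))
def xfer(pick,place,zp,zq,hi=.15):
    a,b=pick,place
    return [[(*a[:2],hi-.03,a[2])],[(*a[:2],zp,a[2])],[(*a[:2],hi,a[2])],[(*b[:2],hi,b[2])],[(*b[:2],zq,b[2])],[(*b[:2],hi,b[2])]]
E
python3 - <<'E'
from plan import *
s=(.2817,-.6130,.2447,-155.3)
P=lambda x,y:(*loc(REST,YH,x,y),-182)
print(P(.046,-.045))
plan(s,xfer((.5415,-.3248,-191),P(.046,-.045),.032,.0735))
E
```

```text
(np.float64(0.6444015006912659), np.float64(0.04792203593582564), -182)
0 [-356.5  153.3  124.7] turnz 35.7 rows>= 10
1 [ 0. -0. 88.] turnz 0 rows>= 3
2 [   0.    0. -118.] turnz 0 rows>= 3
3 [-29.9 385.5   0. ] turnz -9 rows>= 10
4 [-0.  -0.  76.5] turnz 0 rows>= 2
5 [  0.    0.  -76.5] turnz 0 rows>= 2
```

Request:
move_arm([
  [[-356.5,153.3,124.7],[0,0,35.7],0.12],
  [[-356.5,153.3,124.7],[0,0,35.7],0.12],
  [[-356.5,153.3,124.7],[0,0,35.7],0.12],
  [[-356.5,153.3,124.7],[0,0,35.7],0.12],
  [[-356.5,153.3,124.7],[0,0,35.7],0.12],
  [[-356.5,153.3,124.7],[0,0,35.7],0.12],
  [[-356.5,153.3,124.7],[0,0,35.7],0.12],
  [[-356.5,153.3,124.7],[0,0,35.7],0.12],
  [[-356.5,153.3,124.7],[0,0,35.7],0.12],
  [[-356.5,153.3,124.7],[0,0,35.7],0.12],
])

```text
clock: 0.93
tool_pos: [0.5427, -0.3232, 0.1199]
orientation: [180.0, -0.0, 169.0]
force: [-0.6, -0.7, -0.4]
opening: 0.0773
gripper_force: 0.0
```

Request:
move_arm([
  [[0,0,0],[0,0,0],0.12],
  [[0,0,0],[0,0,0],0.12],
  [[0,0,0],[0,0,0],0.12],
])

```text
clock: 1.18
tool_pos: [0.5416, -0.3249, 0.1205]
orientation: [-180.0, -0.1, 169.0]
force: [0.3, -0.3, -0.2]
opening: 0.0774
gripper_force: 0.0
```

```bash
python3 - <<'E'
from h import *
go((.5415,-.3248,.12),-191)
snap('wrist','w1')
E
```

```text
now [ 0.5416 -0.3249  0.1205] [-1.8000e+02 -6.0000e-02  1.6904e+02] t 1.1833 op 0.0773949728311932 f [ 0.3 -0.3 -0.2]
shift [0.2 0.1 0.5]
turn [-0.   -0.06  0.04]
```

View pics/w1.png

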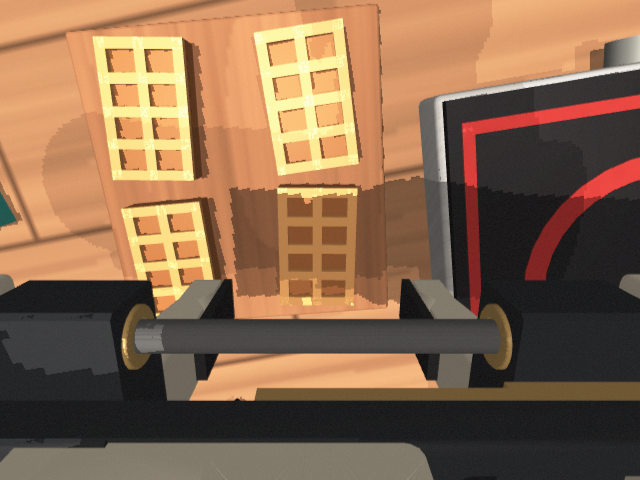

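```bash
python3 - <<'E'
from h import *
for n,c in dict(A=(.5415,-.3248),B=(.5337,-.4203),C=(.451,-.3126),D=(.4383,-.4083)).items(): print(n,px('w1',np.array([*c,.028])))
print(w('w1',[(280,188),(357,188)],.028))
E
```

```text
A [316.29698501 249.05788245]
B [172.78245854 264.19763465]
C [307.33168515 101.48139918]
D [144.76191054 111.81183157]
[[ 0.49776291 -0.33945781  0.028     ]
 [ 0.50695158 -0.29212897  0.028     ]]
```

The wrist view confirms waffle A at (317,246), centred between the fingers, exactly where projected.

Request:
move_arm([
  [[0,0,40],[0,0,0],0.12],
  [[0,0,70],[0,0,0],0.12],
  [[0,0,88],[0,0,0],0.12],
  [[0,0,88],[0,0,0],0.12],
  [[0,0,88],[0,0,0],0.6],
  [[0,0,88],[0,0,0],0.6],
  [[0,0,88],[0,0,0],0.6],
  [[0,0,88],[0,0,0],0.6],
  [[0,0,88],[0,0,0],0.6],
  [[0,0,88],[0,0,0],0.6],
])

```text
clock: 2.07
tool_pos: [0.5419, -0.3254, 0.0335]
orientation: [-180.0, 0.0, 169.0]
force: [-0.5, -1.6, 2.7]
opening: 0.0498
gripper_force: 30.0
```

Request:
move_arm([
  [[0,0,-30],[0,0,0],0.6],
  [[0,0,-70],[0,0,0],0.6],
  [[0,0,-100],[0,0,0],0.6],
  [[0,0,-118],[0,0,0],0.6],
])

```text
clock: 2.4
tool_pos: [0.543, -0.3256, 0.155]
orientation: [-179.9, 0.2, 169.0]
force: [0.9, -0.0, 0.5]
opening: 0.0498
gripper_force: 30.0
```

Request:
move_arm([
  [[-3,38.5,0],[0,0,-1],0.6],
  [[-6,77,0],[0,0,-2],0.6],
  [[-9,115.5,0],[0,0,-3],0.6],
  [[-12,154,0],[0,0,-4],0.6],
  [[-15,192.5,0],[0,0,-5],0.6],
  [[-18,231,0],[0,0,-6],0.6],
  [[-21,269.5,0],[0,0,-7],0.6],
  [[-24,308,0],[0,0,-8],0.6],
  [[-27,346.5,0],[0,0,-9],0.6],
  [[-29.9,385.5,0],[0,0,-9],0.6],
])

```text
clock: 3.23
tool_pos: [0.6448, 0.0495, 0.1511]
orientation: [180.0, 0.0, 178.1]
force: [1.6, -0.2, -0.0]
opening: 0.0498
gripper_force: 30.0
```

Request:
move_arm([
  [[0,0,10],[0,0,0],0.6],
  [[0,0,40],[0,0,0],0.6],
  [[0,0,65],[0,0,0],0.6],
  [[0,0,75],[0,0,0],0.6],
  [[0,0,75],[0,0,0],0.6],
  [[0,0,75],[0,0,0],0.6],
  [[0,0,75],[0,0,0],0.3],
  [[0,0,75],[0,0,0],0.3],
  [[0,0,75],[0,0,0],0.3],
  [[0,0,75],[0,0,0],0.3],
])

```text
clock: 4.07
tool_pos: [0.645, 0.0474, 0.0764]
orientation: [180.0, 0.0, 178.0]
force: [0.1, 0.4, -0.8]
opening: 0.0611
gripper_force: 0.0
```

Request:
move_arm([
  [[0,0,-20],[0,0,0],0.3],
  [[0,0,-50],[0,0,0],0.12],
  [[0,0,-75],[0,0,0],0.12],
])

```text
clock: 4.32
tool_pos: [0.6447, 0.0473, 0.152]
orientation: [-180.0, -0.0, 178.0]
force: [1.1, -0.6, -0.3]
opening: 0.0699
gripper_force: 0.0
```

```bash
python3 - <<'E'
from plan import *
from h import snap
snap('wrist','w2')
P=lambda x,y:(*loc(REST,YH,x,y),-182)
s=(*P(.046,-.045)[:2],.15,-182)
for pk,pl in [((.451,-.3126,-182),P(-.046,-.045)),((.4383,-.4083,-191),P(-.046,.045)),((.5337,-.4203,-185),P(.046,.045))]:
    X=xfer(pk,pl,.032,.0735); plan(s,X); s=X[-1][-1]
E
```

```text
0 [ 180.7 -367.1   30. ] turnz 0 rows>= 10
1 [-0. -0. 88.] turnz 0 rows>= 3
2 [   0.    0. -118.] turnz 0 rows>= 3
3 [-88.7 367.1   0. ] turnz 0 rows>= 10
4 [-0.  -0.  76.5] turnz 0 rows>= 2
5 [  0.    0.  -76.5] turnz 0 rows>= 2
0 [  98.1 -463.1   30. ] turnz 9 rows>= 12
1 [ 0. -0. 88.] turnz 0 rows>= 3
2 [   0.    0. -118.] turnz 0 rows>= 3
3 [-10.3 561.7   0. ] turnz -9 rows>= 14
4 [-0.  -0.  76.5] turnz 0 rows>= 2
5 [  0.    0.  -76.5] turnz 0 rows>= 2
0 [   2.3 -561.8   30. ] turnz 3 rows>= 14
1 [ 0. -0. 88.] turnz 0 rows>= 3
2 [   0.    0. -118.] turnz 0 rows>= 3
3 [-64.8 566.    0. ] turnz -3 rows>= 14
4 [-0.  -0.  76.5] turnz 0 rows>= 2
5 [  0.    0.  -76.5] turnz 0 rows>= 2
```

View pics/w2.png

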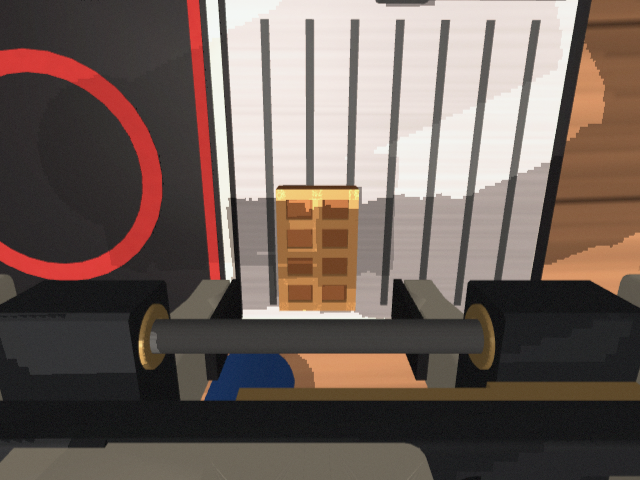

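Waffle A lies flat on the pan, at (317,248). Next is C, then D.

Request:
move_arm([
  [[180.7,-367.1,30],[0,0,0],0.12],
  [[180.7,-367.1,30],[0,0,0],0.12],
  [[180.7,-367.1,30],[0,0,0],0.12],
  [[180.7,-367.1,30],[0,0,0],0.12],
  [[180.7,-367.1,30],[0,0,0],0.12],
  [[180.7,-367.1,30],[0,0,0],0.12],
  [[180.7,-367.1,30],[0,0,0],0.12],
  [[180.7,-367.1,30],[0,0,0],0.12],
  [[180.7,-367.1,30],[0,0,0],0.12],
  [[180.7,-367.1,30],[0,0,0],0.12],
])

```text
clock: 5.2
tool_pos: [0.4497, -0.3149, 0.1211]
orientation: [-180.0, 0.0, 178.0]
force: [1.4, 0.5, 0.2]
opening: 0.0772
gripper_force: 0.0
```

```bash
python3 - <<'E'
from h import *
go((.451,-.3126,.12),-182)
snap('wrist','w3')
for n,c in dict(C=(.451,-.3126),B=(.5337,-.4203),D=(.4383,-.4083)).items(): print(n,px('w3',np.array([*c,.028])))
E
```

```text
now [ 0.4497 -0.3149  0.1211] [-1.7999e+02  4.0000e-02  1.7796e+02] t 5.2 op 0.07716562624975361 f [1.4 0.5 0.2]
shift [-1.2  2.3  1.1]
turn [-0.01  0.04 -0.04]
C [319.71240804 250.46197383]
B [174.59351442 364.31439085]
D [172.19896639 236.97279476]
```

View pics/w3.png

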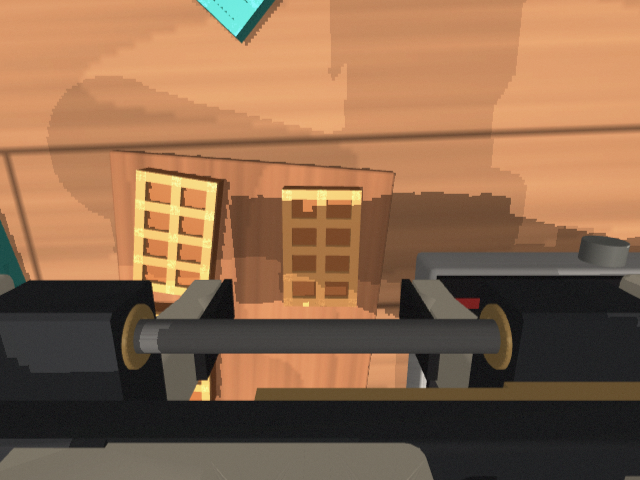

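C is at (321,247) and D at (178,233), both where projected.

Request:
move_arm([
  [[0,0,40],[0,0,0],0.12],
  [[0,0,70],[0,0,0],0.12],
  [[0,0,88],[0,0,0],0.12],
  [[0,0,88],[0,0,0],0.12],
  [[0,0,88],[0,0,0],0.6],
  [[0,0,88],[0,0,0],0.6],
  [[0,0,88],[0,0,0],0.6],
  [[0,0,88],[0,0,0],0.6],
  [[0,0,88],[0,0,0],0.6],
  [[0,0,88],[0,0,0],0.6],
])

```text
clock: 6.08
tool_pos: [0.4516, -0.3129, 0.0334]
orientation: [-180.0, 0.0, 178.0]
force: [-1.2, 0.7, 3.2]
opening: 0.0496
gripper_force: 30.0
```

Request:
move_arm([
  [[0,0,-30],[0,0,0],0.6],
  [[0,0,-70],[0,0,0],0.6],
  [[0,0,-100],[0,0,0],0.6],
  [[0,0,-118],[0,0,0],0.6],
])

```text
clock: 6.42
tool_pos: [0.4525, -0.3135, 0.1547]
orientation: [-179.9, 0.2, 178.0]
force: [0.4, -0.6, -0.5]
opening: 0.0494
gripper_force: 30.0
```

Request:
move_arm([
  [[-8.9,36.7,0],[0,0,0],0.6],
  [[-17.7,73.4,0],[0,0,0],0.6],
  [[-26.6,110.1,0],[0,0,0],0.6],
  [[-35.5,146.8,0],[0,0,0],0.6],
  [[-44.4,183.5,0],[0,0,0],0.6],
  [[-53.2,220.3,0],[0,0,0],0.6],
  [[-62.1,257,0],[0,0,0],0.6],
  [[-71,293.7,0],[0,0,0],0.6],
  [[-79.8,330.4,0],[0,0,0],0.6],
  [[-88.7,367.1,0],[0,0,0],0.6],
])

```text
clock: 7.25
tool_pos: [0.5528, 0.0527, 0.1511]
orientation: [180.0, 0.0, 178.0]
force: [-0.1, -1.3, 0.2]
opening: 0.0494
gripper_force: 30.0
```

Request:
move_arm([
  [[0,0,10],[0,0,0],0.6],
  [[0,0,40],[0,0,0],0.6],
  [[0,0,65],[0,0,0],0.6],
  [[0,0,75],[0,0,0],0.6],
  [[0,0,75],[0,0,0],0.6],
  [[0,0,75],[0,0,0],0.6],
  [[0,0,75],[0,0,0],0.3],
  [[0,0,75],[0,0,0],0.3],
  [[0,0,75],[0,0,0],0.3],
  [[0,0,75],[0,0,0],0.3],
])

```text
clock: 8.08
tool_pos: [0.5531, 0.0508, 0.0764]
orientation: [180.0, 0.1, 178.0]
force: [0.5, -0.1, 1.9]
opening: 0.0611
gripper_force: 0.0
```

Request:
move_arm([
  [[0,0,-20],[0,0,0],0.3],
  [[0,0,-50],[0,0,0],0.12],
  [[0,0,-75],[0,0,0],0.12],
])

```text
clock: 8.33
tool_pos: [0.5527, 0.0505, 0.1522]
orientation: [-180.0, -0.0, 178.0]
force: [0.3, -0.1, 1.0]
opening: 0.0696
gripper_force: 0.0
```

Request:
move_arm([
  [[98.1,-463.1,0],[0,0,9],0.12],
  [[98.1,-463.1,0],[0,0,9],0.12],
  [[98.1,-463.1,0],[0,0,9],0.12],
  [[98.1,-463.1,0],[0,0,9],0.12],
  [[98.1,-463.1,0],[0,0,9],0.12],
  [[98.1,-463.1,0],[0,0,9],0.12],
  [[98.1,-463.1,0],[0,0,9],0.12],
  [[98.1,-463.1,0],[0,0,9],0.12],
  [[98.1,-463.1,0],[0,0,9],0.12],
  [[98.1,-463.1,0],[0,0,9],0.12],
])

```text
clock: 9.17
tool_pos: [0.4514, -0.3555, 0.1514]
orientation: [-180.0, 0.1, 169.0]
force: [1.8, 0.6, -0.3]
opening: 0.0771
gripper_force: 0.0
```

```bash
python3 - <<'E'
from h import *
go((.4383,-.4083,.12),-191)
E
```

```text
now [ 0.4514 -0.3555  0.1514] [-1.7999e+02  5.0000e-02  1.6899e+02] t 9.1667 op 0.07713049177000728 f [ 1.8  0.6 -0.3]
shift [  2.8 -54.3  31.4]
turn [-0.01  0.05 -0.01]
```

Request:
move_arm([
  [[2.9,-35,20],[0,0,0],0.12],
  [[2.9,-55.5,50],[0,0,0],0.12],
  [[2.9,-55.5,90],[0,0,0],0.12],
  [[2.9,-55.5,118],[0,0,0],0.12],
  [[2.9,-55.5,118],[0,0,0],0.12],
  [[2.9,-55.5,118],[0,0,0],0.6],
  [[2.9,-55.5,118],[0,0,0],0.6],
  [[2.9,-55.5,118],[0,0,0],0.6],
  [[2.9,-55.5,118],[0,0,0],0.6],
  [[2.9,-55.5,118],[0,0,0],0.6],
])

```text
clock: 10.0
tool_pos: [0.439, -0.4074, 0.0333]
orientation: [-180.0, 0.0, 169.0]
force: [0.7, 0.7, 1.7]
opening: 0.0498
gripper_force: 30.0
```

Request:
move_arm([
  [[0,0,0],[0,0,0],0.6],
  [[0,0,-30],[0,0,0],0.6],
  [[0,0,-70],[0,0,0],0.6],
  [[0,0,-100],[0,0,0],0.6],
  [[0,0,-118],[0,0,0],0.6],
  [[0,0,-118],[0,0,0],0.6],
  [[0,0,-118],[0,0,0],0.6],
])

```text
clock: 10.58
tool_pos: [0.4393, -0.4076, 0.1523]
orientation: [-180.0, 0.2, 169.0]
force: [-0.0, -0.2, -1.4]
opening: 0.0493
gripper_force: 30.0
```

```bash
python3 - <<'E'
from plan import *
from h import go
p=(*loc(REST,YH,-.046,.045),.15); print(p)
go(p,-182)
E
```

```text
(np.float64(0.5555984993087341), np.float64(0.14107796406417436), 0.15)
now [ 0.4393 -0.4076  0.1523] [-179.97    0.17  168.98] t 10.5833 op 0.049309091767512796 f [-0.  -0.2 -1.4]
shift [ -9.3 560.8   2. ]
turn [-0.04  0.17 -9.02]
```

Request:
move_arm([
  [[0,40,0],[0,0,0],0.6],
  [[0,80,0],[0,0,0],0.6],
  [[0,120,0],[0,0,0],0.6],
  [[0,160,0],[0,0,0],0.6],
  [[0,200,0],[0,0,0],0.6],
  [[0,240,0],[0,0,0],0.6],
  [[0,280,0],[0,0,0],0.6],
  [[0,320,0],[0,0,0],0.6],
  [[0,360,0],[0,0,0],0.6],
  [[0,400,0],[0,0,0],0.6],
])

```text
clock: 11.42
tool_pos: [0.5142, -0.013, 0.1496]
orientation: [-180.0, -0.1, 169.0]
force: [1.3, -0.5, -0.8]
opening: 0.0499
gripper_force: 30.0
```

Request:
move_arm([
  [[-2,40,0],[0,0,-2],0.6],
  [[-4,80,0],[0,0,-5],0.6],
  [[-6,120,0],[0,0,-9],0.6],
  [[-9.3,150,0],[0,0,-9],0.6],
  [[-9.3,160.8,0],[0,0,-9],0.6],
  [[-9.3,160.8,0],[0,0,-9],0.6],
])

```text
clock: 11.92
tool_pos: [0.5548, 0.1434, 0.1491]
orientation: [-179.9, -0.1, 178.1]
force: [-0.2, -0.3, 0.3]
opening: 0.0495
gripper_force: 30.0
```

Request:
move_arm([
  [[0,0,10],[0,0,0],0.6],
  [[0,0,40],[0,0,0],0.6],
  [[0,0,65],[0,0,0],0.6],
  [[0,0,75],[0,0,0],0.6],
  [[0,0,75],[0,0,0],0.6],
  [[0,0,75],[0,0,0],0.6],
  [[0,0,75],[0,0,0],0.3],
  [[0,0,75],[0,0,0],0.3],
  [[0,0,75],[0,0,0],0.3],
  [[0,0,75],[0,0,0],0.3],
])

```text
clock: 12.75
tool_pos: [0.5552, 0.1411, 0.0762]
orientation: [180.0, 0.0, 178.0]
force: [-0.3, -0.3, -0.4]
opening: 0.061
gripper_force: 0.0
```

Request:
move_arm([
  [[0,0,-20],[0,0,0],0.3],
  [[0,0,-50],[0,0,0],0.12],
  [[0,0,-75],[0,0,0],0.12],
  [[0,0,-75],[0,0,0],0.12],
])

```text
clock: 13.08
tool_pos: [0.5578, 0.1424, 0.1564]
orientation: [179.8, 0.4, 178.0]
force: [0.5, 0.7, -0.1]
opening: 0.0748
gripper_force: 0.0
```

```bash
python3 - <<'E'
from h import *
go((.5337,-.4203,.12),-185)
a=snap('wrist','w4')['color'];b=snap('top','t4')['color']
cv2.imwrite('pics/m4.png',np.hstack([cv2.resize(a,(400,300)),cv2.resize(b[150:300,230:530],(400,200))[:200] if 0 else cv2.resize(b[150:300,300:500],(400,300))]))
E
```

```text
now [0.5578 0.1424 0.1564] [179.79   0.44 178.05] t 13.0833 op 0.07477290446657409 f [ 0.5  0.7 -0.1]
shift [   5.2 -563.3   34.4]
turn [0.22 0.43 3.05]
```

View pics/m4.png

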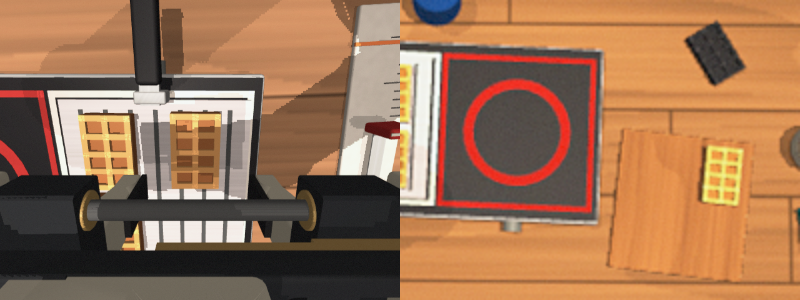

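B is still at its starting pixel (461,237), and the other three waffles are on the pan.

Request:
move_arm([
  [[0,-40,0],[0,0,0],0.12],
  [[0,-80,0],[0,0,0],0.12],
  [[0,-120,0],[0,0,0],0.12],
  [[0,-160,0],[0,0,0],0.12],
  [[0,-200,0],[0,0,0],0.12],
  [[0,-240,0],[0,0,0],0.12],
  [[0,-280,0],[0,0,0],0.12],
  [[0,-320,0],[0,0,0],0.12],
  [[0,-360,0],[0,0,0],0.12],
  [[0,-400,0],[0,0,0],0.12],
])

```text
clock: 14.02
tool_pos: [0.5399, -0.2603, 0.1497]
orientation: [180.0, -0.1, 178.0]
force: [0.8, -0.1, 0.4]
opening: 0.077
gripper_force: 0.0
```

Request:
move_arm([
  [[2.3,-40,0],[0,0,3],0.12],
  [[2.3,-80,0],[0,0,3],0.12],
  [[2.3,-120,10],[0,0,3],0.12],
  [[2.3,-150,30],[0,0,3],0.12],
  [[2.3,-161.8,60],[0,0,3],0.12],
  [[2.3,-161.8,95],[0,0,3],0.12],
  [[2.3,-161.8,118],[0,0,3],0.12],
  [[2.3,-161.8,118],[0,0,3],0.12],
  [[2.3,-161.8,118],[0,0,3],0.6],
  [[2.3,-161.8,118],[0,0,3],0.6],
])

```text
clock: 14.85
tool_pos: [0.5322, -0.4198, 0.0315]
orientation: [180.0, -0.1, 175.0]
force: [-0.1, -0.3, -0.0]
opening: 0.0687
gripper_force: 0.0
```

Request:
move_arm([
  [[0,0,0],[0,0,0],0.6],
  [[0,0,0],[0,0,0],0.6],
  [[0,0,0],[0,0,0],0.6],
  [[0,0,0],[0,0,0],0.6],
  [[0,0,-30],[0,0,0],0.6],
  [[0,0,-70],[0,0,0],0.6],
  [[0,0,-100],[0,0,0],0.6],
  [[0,0,-118],[0,0,0],0.6],
  [[0,0,-118],[0,0,0],0.6],
])

```text
clock: 15.6
tool_pos: [0.5352, -0.4215, 0.1566]
orientation: [-179.8, 0.4, 175.0]
force: [1.2, -0.6, -0.5]
opening: 0.0499
gripper_force: 30.0
```

Request:
move_arm([
  [[0,40,0],[0,0,0],0.6],
  [[0,80,0],[0,0,0],0.6],
  [[0,120,0],[0,0,0],0.6],
  [[0,160,0],[0,0,0],0.6],
  [[0,200,0],[0,0,0],0.6],
  [[0,240,0],[0,0,0],0.6],
  [[0,280,0],[0,0,0],0.6],
  [[0,320,0],[0,0,0],0.6],
  [[0,360,0],[0,0,0],0.6],
  [[0,400,0],[0,0,0],0.6],
])

```text
clock: 16.43
tool_pos: [0.5674, -0.0197, 0.1505]
orientation: [180.0, -0.0, 175.0]
force: [0.3, -0.7, -0.7]
opening: 0.0497
gripper_force: 30.0
```

Request:
move_arm([
  [[-16,40,0],[0,0,-3],0.6],
  [[-30,75,0],[0,0,-3],0.6],
  [[-45,110,0],[0,0,-3],0.6],
  [[-58,145,0],[0,0,-3],0.6],
  [[-64.8,166,0],[0,0,-3],0.6],
  [[-64.8,166,0],[0,0,-3],0.6],
])

```text
clock: 16.93
tool_pos: [0.6483, 0.1422, 0.1495]
orientation: [180.0, -0.0, 178.2]
force: [-0.1, -0.2, 0.2]
opening: 0.0495
gripper_force: 30.0
```

```bash
python3 - <<'E'
from plan import *
from h import go
p=(*loc(REST,YH,.046,.045),.15)
go(p,-182)
E
```

```text
now [0.6483 0.1422 0.1495] [180.    -0.   178.17] t 16.9333 op 0.049504255248397945 f [-0.1 -0.2  0.2]
shift [ 0.6 -4.3 -0.5]
turn [ 0.   -0.    0.17]
```

Request:
move_arm([
  [[0,0,10],[0,0,0],0.6],
  [[0,0,40],[0,0,0],0.6],
  [[0,0,65],[0,0,0],0.6],
  [[0,0,75],[0,0,0],0.6],
  [[0,0,75],[0,0,0],0.6],
  [[0,0,75],[0,0,0],0.6],
  [[0,0,75],[0,0,0],0.3],
  [[0,0,75],[0,0,0],0.3],
  [[0,0,75],[0,0,0],0.3],
  [[0,0,75],[0,0,0],0.3],
])

```text
clock: 17.77
tool_pos: [0.6472, 0.138, 0.0764]
orientation: [180.0, 0.0, 178.0]
force: [0.5, 0.0, 0.4]
opening: 0.0607
gripper_force: 0.0
```

Request:
move_arm([
  [[0,0,-20],[0,0,0],0.3],
  [[0,0,-50],[0,0,0],0.12],
  [[0,0,-75],[0,0,0],0.12],
  [[40,-10,-75],[0,0,0],0.12],
  [[80,-20,-75],[0,0,0],0.12],
  [[120,-30,-75],[0,0,0],0.12],
  [[160,-35,-75],[0,0,0],0.12],
  [[190,-40,-75],[0,0,0],0.12],
  [[203,-45,-75],[0,0,0],0.12],
  [[203,-45,-75],[0,0,0],0.12],
])

```text
clock: 18.6
tool_pos: [0.4397, 0.0992, 0.1515]
orientation: [179.9, 0.0, 178.0]
force: [-0.5, -0.7, -0.7]
opening: 0.0769
gripper_force: 0.0
```

```bash
python3 - <<'E'
from h import *
from plan import *
p=loc(REST,YH,-.157,0);print(p)
go((*p,.076),-182)
a=snap('wrist','w5')['color'];b=snap('top','t5')['color']
cv2.imwrite('pics/m5.png',np.hstack([cv2.resize(a,(400,300)),cv2.resize(b[160:290,150:323],(400,300),interpolation=cv2.INTER_CUBIC)]))
print(px('w5',np.array([*loc(REST,YH,-.115,0),.085])),px('w5',np.array([*loc(REST,YH,-.2,0),.085])))
E
```

```text
(np.float64(0.44309564015800196), np.float64(0.09997922098229266))
now [0.4397 0.0992 0.1515] [179.93   0.02 178.02] t 18.6 op 0.07691838361847135 f [-0.5 -0.7 -0.7]
shift [-3.3  0.8 75.5]
turn [0.07 0.02 0.02]
[317.46551649 331.19446569] [317.57833912 195.86541938]
```

View pics/m5.png

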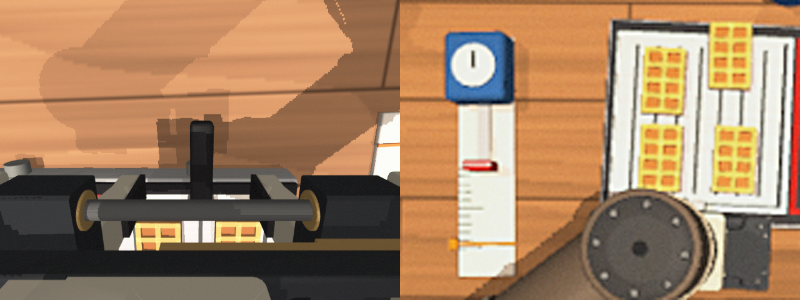

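Waffle A has been knocked forward: it now sits at about (731,56) in the crop, over the pan's far edge. I'll measure it and put it back.

```bash
cat >> h.py <<'E'
def waf(f,z,x0,y0,x1,y1):
    i=cv2.imread('pics/'+f+'.png');h=cv2.cvtColor(i,cv2.COLOR_BGR2HSV)
    m=((h[...,0]>8)&(h[...,0]<32)&(h[...,1]>90)).astype(np.uint8); k=np.zeros_like(m);k[y0:y1,x0:x1]=1;m*=k
    cs,_=cv2.findContours(m,cv2.RETR_EXTERNAL,cv2.CHAIN_APPROX_NONE)
    for c in cs:
        if cv2.contourArea(c)<150: continue
        r=cv2.minAreaRect(c); q=w(f,cv2.boxPoints(r),z)[:,:2]; l=q[1]-q[0];n=q[2]-q[1]
        if np.linalg.norm(l)<np.linalg.norm(n): l,n=n,l
        if l[0]<0:l=-l
        print('px',np.round(r[0],1),'at',np.round(q.mean(0),4),'yaw',round(np.degrees(np.arctan2(l[1],l[0])),1),'size',np.round([np.linalg.norm(l),np.linalg.norm(n)],3))
E
python3 - <<'E'
from h import *
waf('t5',.069,242,172,322,245)
crop('t5','c5',240,160,330,250,6)
E
```

```text
px [294.  228.5] at [0.5527 0.0519] yaw 0.6 size [0.081 0.05 ]
px [258.4 229.1] at [0.5502 0.1504] yaw -4.7 size [0.09  0.072]
px [263.5 194.7] at [0.6465 0.1377] yaw -2.4 size [0.081 0.051]
px [292.5 185. ] at [0.6741 0.0574] yaw 0.6 size [0.073 0.053]
```

View pics/c5.png

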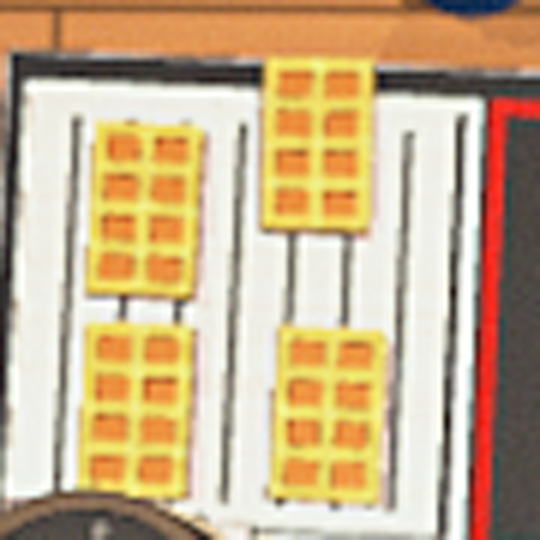

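A is centred at about (0.676, 0.056), parallel to the pan. I'll regrasp it 16 mm behind its centre, which keeps the gripper clear of the bottle, and move it back.

Request:
move_arm([
  [[-40,-7,0],[0,0,0],0.12],
  [[-80,-14,0],[0,0,0],0.12],
  [[-120,-21,0],[0,0,0],0.12],
  [[-160,-28,0],[0,0,0],0.12],
  [[-200,-35,0],[0,0,0],0.12],
  [[-218.3,-36.4,0],[0,0,0],0.12],
  [[-218.3,-36.4,0],[0,0,0],0.12],
  [[-218.3,-36.4,35],[0,0,0],0.12],
  [[-218.3,-36.4,65],[0,0,0],0.12],
  [[-218.3,-36.4,76],[0,0,0],0.12],
])

```text
clock: 19.53
tool_pos: [0.6576, 0.0552, 0.07]
orientation: [-179.9, -0.3, 177.9]
force: [-14.5, 7.6, 73.4]
opening: 0.0772
gripper_force: 49.6
```

Request:
move_arm([
  [[0,0,0],[0,0,0],0.12],
  [[0,0,0],[0,0,0],0.6],
  [[0,0,0],[0,0,0],0.6],
  [[0,0,0],[0,0,0],0.6],
  [[0,0,0],[0,0,0],0.6],
  [[0,0,0],[0,0,0],0.6],
  [[0,0,0],[0,0,0],0.6],
  [[0,0,-20],[0,0,0],0.6],
  [[0,0,-20],[0,0,0],0.6],
])

```text
clock: 20.28
tool_pos: [0.661, 0.0564, 0.0979]
orientation: [180.0, 0.2, 178.0]
force: [0.8, 0.6, 1.1]
opening: 0.0494
gripper_force: 29.9
```

Request:
move_arm([
  [[10,-3,0],[0,0,0],0.6],
  [[20,-6,0],[0,0,0],0.6],
  [[31,-9,0],[0,0,0],0.6],
  [[31,-9,0],[0,0,0],0.6],
  [[31,-9,12],[0,0,0],0.6],
  [[31,-9,19],[0,0,0],0.6],
  [[31,-9,19],[0,0,0],0.6],
  [[31,-9,19],[0,0,0],0.3],
  [[31,-9,19],[0,0,0],0.3],
  [[31,-9,19],[0,0,0],0.3],
])

```text
clock: 21.12
tool_pos: [0.628, 0.0482, 0.0752]
orientation: [-180.0, -0.0, 178.0]
force: [-0.1, 0.0, -0.0]
opening: 0.0606
gripper_force: 0.0
```

Request:
move_arm([
  [[0,0,0],[0,0,0],0.3],
  [[0,0,-20],[0,0,0],0.3],
  [[0,0,-50],[0,0,0],0.12],
  [[0,0,-75],[0,0,0],0.12],
  [[40,10,-75],[0,0,0],0.12],
  [[80,20,-75],[0,0,0],0.12],
  [[120,30,-75],[0,0,0],0.12],
  [[160,40,-75],[0,0,0],0.12],
  [[187,45,-75],[0,0,0],0.12],
  [[187,45,-75],[0,0,0],0.12],
])

```text
clock: 21.95
tool_pos: [0.4384, 0.0995, 0.151]
orientation: [179.9, -0.0, 178.0]
force: [-0.4, -0.9, -0.4]
opening: 0.0769
gripper_force: 0.0
```

```bash
python3 - <<'E'
from h import *
from plan import *
go((*loc(REST,YH,-.157,0),.076),-182)
snap('top','t6'); waf('t6',.069,242,172,322,245)
E
```

```text
now [0.4384 0.0995 0.151 ] [179.95  -0.05 178.04] t 21.95 op 0.07687843293300543 f [-0.4 -0.9 -0.4]
shift [-4.8  0.6 75. ]
turn [ 0.05 -0.05  0.04]
px [294.  228.5] at [0.5527 0.0519] yaw 0.6 size [0.081 0.05 ]
px [259.4 229.1] at [0.5502 0.1476] yaw -4.8 size [0.09  0.066]
px [295. 195.] at [0.6461 0.0502] yaw 0.6 size [0.078 0.05 ]
px [263.5 194.5] at [0.647  0.1377] yaw -2.4 size [0.08  0.051]
```

Request:
move_arm([
  [[0,0.4,25],[0,0,0],0.12],
  [[0,0.4,45],[0,0,0],0.12],
  [[0,0.4,60],[0,0,0],0.12],
  [[0,0.4,70],[0,0,0],0.12],
  [[0,0.4,74],[0,0,0],0.12],
  [[0,0.4,75],[0,0,0],0.12],
  [[0,0.4,75],[0,0,0],0.5],
  [[0,0.4,75],[0,0,0],0.6],
  [[0,0.4,75],[0,0,0],0.65],
  [[0,0.4,75],[0,0,0],0.7],
])

```text
clock: 22.83
tool_pos: [0.4433, 0.1004, 0.0765]
orientation: [180.0, 0.1, 178.0]
force: [-0.1, 0.2, -0.4]
opening: 0.0558
gripper_force: 0.0
```

Request:
move_arm([
  [[0,0,0],[0,0,0],0.73],
  [[0,0,0],[0,0,0],0.76],
  [[0,0,0],[0,0,0],0.8],
  [[0,0,0],[0,0,0],0.9],
  [[0,0,0],[0,0,0],0.9],
  [[0,0,0],[0,0,0],0.9],
  [[0,0,0],[0,0,0],0.9],
])

```text
clock: 23.42
tool_pos: [0.443, 0.1003, 0.0759]
orientation: [180.0, 0.0, 178.0]
force: [-1.6, 0.9, 0.7]
opening: 0.0217
gripper_force: 30.0
```

```bash
python3 - <<'E'
from h import *
from plan import *
go((*loc(BURN,YH,-.157,0),.076),-182)
E
```

```text
now [0.443  0.1003 0.0759] [179.99   0.01 178.  ] t 23.4167 op 0.021711792576075112 f [-1.6  0.9  0.7]
shift [  -0.2 -221.2   -0.1]
turn [0.01 0.01 0.  ]
```

Request:
move_arm([
  [[0,-3,0],[0,0,0],0.9],
  [[0,-9,0],[0,0,0],0.9],
  [[0,-18,0],[0,0,0],0.9],
  [[0,-30,0],[0,0,0],0.9],
  [[0,-42,0],[0,0,0],0.9],
  [[0,-54,0],[0,0,0],0.9],
  [[0,-66,0],[0,0,0],0.9],
  [[0,-78,0],[0,0,0],0.9],
  [[0,-90,0],[0,0,0],0.9],
  [[0,-102,0],[0,0,0],0.9],
])

```text
clock: 24.25
tool_pos: [0.439, -0.0034, 0.076]
orientation: [180.0, 0.0, 177.9]
force: [0.3, 1.9, 0.5]
opening: 0.0216
gripper_force: 30.1
```

Request:
move_arm([
  [[0,-12,0],[0,0,0],0.9],
  [[0,-24,0],[0,0,0],0.9],
  [[0,-36,0],[0,0,0],0.9],
  [[0,-48,0],[0,0,0],0.9],
  [[0,-60,0],[0,0,0],0.9],
  [[0,-72,0],[0,0,0],0.9],
  [[0,-84,0],[0,0,0],0.9],
  [[0,-96,0],[0,0,0],0.9],
  [[0,-106,0],[0,0,0],0.9],
  [[0,-114,0],[0,0,0],0.9],
])

```text
clock: 25.08
tool_pos: [0.4348, -0.1172, 0.0759]
orientation: [180.0, -0.0, 177.9]
force: [0.1, 3.2, 2.4]
opening: 0.0217
gripper_force: 30.1
```

Request:
move_arm([
  [[0,-4,0],[0,0,0],0.9],
  [[0,-5,0],[0,0,0],0.9],
  [[0,-5,0],[0,0,0],0.9],
  [[0,-5,0],[0,0,0],0.9],
  [[0,-5,0],[0,0,0],0.9],
  [[0,-5,0],[0,0,0],0.9],
])

```text
clock: 25.58
tool_pos: [0.4349, -0.1207, 0.0759]
orientation: [-180.0, -0.0, 178.0]
force: [-0.7, -2.5, 4.3]
opening: 0.0218
gripper_force: 30.0
```

```bash
python3 - <<'E'
from h import *
from plan import *
go((*loc(BURN,YH,-.157,0),.076),-182)
b=snap('top','t7')['color']; crop('t7','c7',230,155,420,290,4.2)
E
```

```text
now [ 0.4349 -0.1207  0.0759] [-179.98   -0.02  177.99] t 25.5833 op 0.021815511424907688 f [-0.7 -2.5  4.3]
shift [-0.6  0.  -0.1]
turn [-0.02 -0.02 -0.01]
```

View pics/c7.png

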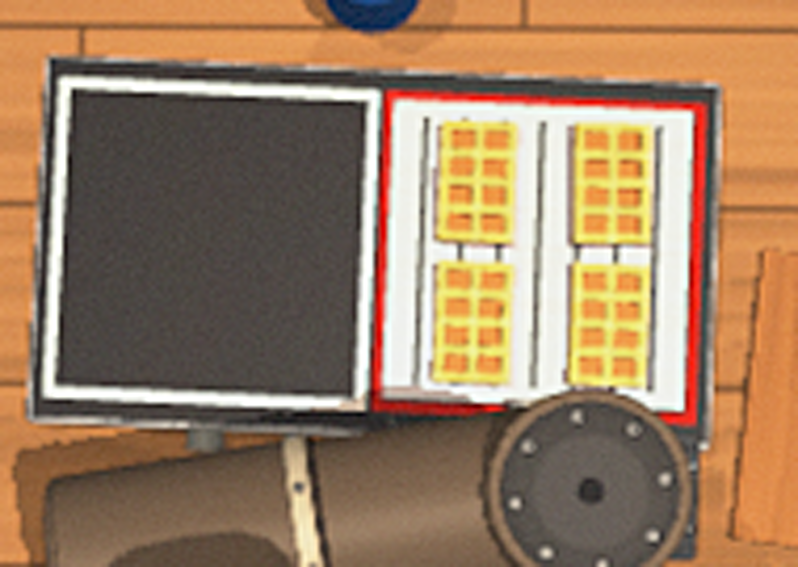

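```bash
python3 - <<'E'
from h import *
from plan import *
def rect(f,c,z,half=125,k=3):
    src=np.array([loc(c,YH,sx*half/1e3,sy*half/1e3) for sx,sy in((1,1),(1,-1),(-1,-1),(-1,1))])
    P=np.float32([px(f,np.array([*p,z])) for p in src]); n=2*half*k
    H=cv2.getPerspectiveTransform(P,np.float32([(0,0),(n,0),(n,n),(0,n)]))
    return cv2.warpPerspective(cv2.imread('pics/'+f+'.png'),H,(n,n),flags=cv2.INTER_CUBIC)
def chg(prof,a,thr=25):
    # positions (mm from centre, image dir) of strong changes in the colour profile
    g=np.linalg.norm(np.diff(cv2.GaussianBlur(prof.astype(np.float32),(1,7),0),axis=0),axis=1)
    return [round((i+.5)/3-125,1) for i in range(1,len(g)-1) if g[i]>g[i-1] and g[i]>=g[i+1] and g[i]>thr and abs(i/3-125)>80]
def run(f,c,nm):
    a=rect(f,c,.045); cv2.imwrite('pics/'+nm+'.png',a)
    for lo,hi in ((-85,-70),(-60,-40),(-10,10),(40,60),(65,80)):
        s=slice(int((lo+125)*3),int((hi+125)*3))
        print(lo,'rows: y-ward(right=-y)',chg(a[s].mean(0),0,8),' cols: down=-x',chg(a[:,s].mean(1),0,8))
run('t7',BURN,'r7'); print('rest'); run('t7',loc(BURN,YH,0,.22),'r7b')
E
```

```text
-85 rows: y-ward(right=-y) [-119.2, -111.2, -107.8, -102.5, -80.8, 100.5, 103.8, 109.2, 115.5, 120.5]  cols: down=-x [-119.5, -108.8, -103.2, 98.8, 109.2]
-60 rows: y-ward(right=-y) [-119.8, -110.5, -106.8, -102.5, -81.8, 100.8, 109.5, 114.2]  cols: down=-x [-121.8, -119.2, -108.2, -102.8, -89.5, -83.5, 88.8, 93.5, 96.2, 99.8, 103.5, 108.8]
-10 rows: y-ward(right=-y) [-118.8, -110.8, -107.5, -101.8, -80.5, 100.5, 103.5, 109.2, 115.5, 120.2]  cols: down=-x [-119.8, -108.2, -102.5, 95.5, 100.5]
40 rows: y-ward(right=-y) [-119.5, -111.2, -107.2, -102.2, -80.8, 101.2, 105.8, 109.5, 114.2, 119.2]  cols: down=-x [-122.5, -119.2, -108.2, -103.5, -91.8, 85.2]
65 rows: y-ward(right=-y) [-119.5, -110.5, -107.2, -101.8, -80.2, 100.5, 109.5, 114.8, 119.8]  cols: down=-x [-120.8, -108.2, -102.5, -91.2, 87.2, 93.8, 96.8]
rest
-85 rows: y-ward(right=-y) [-117.5, -112.8, -108.8, -99.5, 100.8, 108.8, 112.2, 117.5]  cols: down=-x [-118.8, -108.8, -99.8, 100.5, 108.5, 120.5, 124.2]
-60 rows: y-ward(right=-y) [-118.2, -113.8, -108.8, -99.5, -96.2, 100.2, 109.5, 113.2, 117.5]  cols: down=-x [-120.2, -109.2, -99.8, -96.5, 100.2, 109.2, 113.2, 120.5]
-10 rows: y-ward(right=-y) [-118.5, -114.2, -108.8, -99.8, 101.2, 109.2, 112.5, 118.2]  cols: down=-x [-122.8, -119.2, -108.8, -99.8, -95.8, 100.2, 109.2, 121.2]
40 rows: y-ward(right=-y) [-114.2, -108.2, -99.8, 100.5, 108.8, 112.8, 117.8]  cols: down=-x [-118.5, -108.8, -100.2, 100.8, 108.8, 120.5]
65 rows: y-ward(right=-y) [-118.8, -113.2, -108.8, -99.5, -95.5, 100.5, 109.5, 112.8, 118.2]  cols: down=-x [-123.2, -119.5, -109.2, -99.8, -95.8, 100.2, 108.8, 120.2]
```

View pics/r7.png

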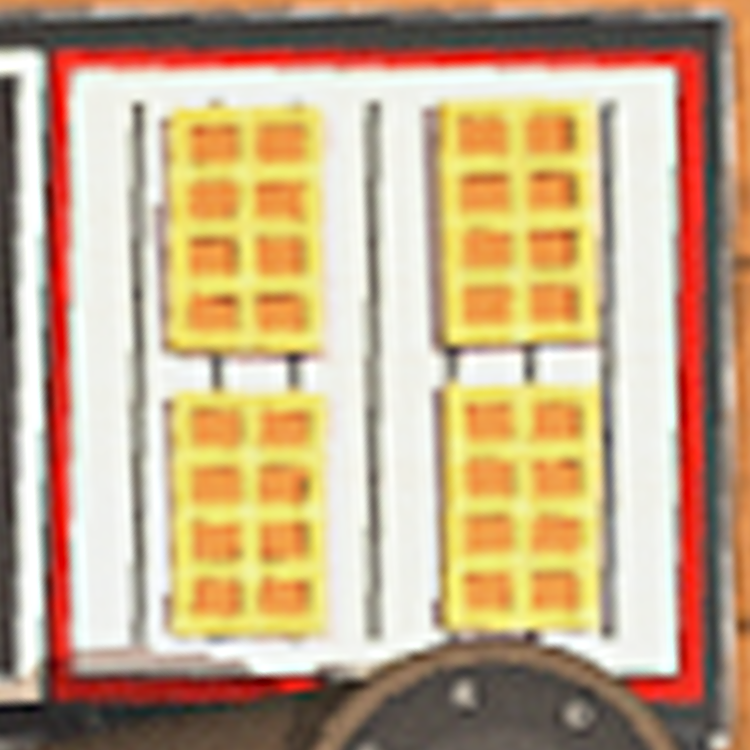

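Request:
move_arm([
  [[0.5,-0.5,0],[0,0,0],0.9],
  [[1,-1,0],[0,0,0],0.9],
  [[1.4,-1.2,0],[0,0,0],0.9],
  [[1.4,-1.2,0],[0,0,0],0.9],
  [[1.4,-1.2,0],[0,0,0],0.9],
  [[1.4,-1.2,0],[0,0,0],0.9],
  [[1.4,-1.2,0],[0,0,0],0.6],
  [[1.4,-1.2,0],[0,0,0],0.5],
  [[1.4,-1.2,0],[0,0,0],0.5],
  [[1.4,-1.2,0],[0,0,0],0.5],
])

```text
clock: 26.47
tool_pos: [0.4329, -0.122, 0.0755]
orientation: [-180.0, -0.1, 178.0]
force: [-0.0, -0.1, 0.1]
opening: 0.0413
gripper_force: 0.0
```

Request:
move_arm([
  [[0,0,-15],[0,0,0],0.5],
  [[0,0,-45],[0,0,0],0.5],
  [[0,0,-80],[0,0,0],0.5],
  [[0,0,-105],[0,0,0],0.5],
  [[0,0,-105],[0,0,0],0.5],
])

```text
clock: 26.88
tool_pos: [0.4362, -0.122, 0.1859]
orientation: [180.0, 0.4, 178.0]
force: [0.9, 0.1, -0.7]
opening: 0.0441
gripper_force: 0.0
```

```bash
python3 - <<'E'
from h import *
from plan import *
o=ctrl.get_obs(); print(o['joint_pos'])
yt=1.4
s=(.4335,-.122,.181,-182)
t=(.5426,.3585)
plan(s,[[(*t,.18,-88.6)],[(*t,.18,-268.6)]])
go((*t,.18),-88.6)
E
```

```text
[   9.50025259    1.93081283  -31.50254271    0.09723653  -56.13090489
 -101.52525941]
0 [-92.3 484.    1. ] turnz -93.4 rows>= 14
1 [0. 0. 0.] turnz 180.0 rows>= 26
now [ 0.4362 -0.122   0.1859] [179.99   0.44 178.03] t 26.8833 op 0.044090900307654474 f [ 0.9  0.1 -0.7]
shift [-89.8 483.9   6.6]
turn [ -0.36   0.35 -93.37]
```

Request:
move_arm([
  [[0,40,0],[0,0,0],0.5],
  [[0,80,0],[0,0,0],0.5],
  [[0,120,0],[0,0,0],0.5],
  [[0,160,0],[0,0,0],0.5],
  [[0,200,0],[0,0,0],0.5],
  [[0,240,0],[0,0,0],0.5],
  [[0,280,0],[0,0,0],0.5],
  [[0,320,0],[0,0,0],0.5],
  [[0,360,0],[0,0,0],0.5],
  [[0,400,0],[0,0,0],0.5],
])

```text
clock: 27.72
tool_pos: [0.447, 0.2796, 0.1807]
orientation: [-180.0, -0.0, 178.0]
force: [0.6, -0.2, 0.3]
opening: 0.044
gripper_force: 0.0
```

Request:
move_arm([
  [[-10,9,0],[0,0,-7],0.5],
  [[-20,18,0],[0,0,-14],0.5],
  [[-30,27,0],[0,0,-21],0.5],
  [[-40,36,0],[0,0,-28],0.5],
  [[-50,45,0],[0,0,-35],0.5],
  [[-60,54,0],[0,0,-42],0.5],
  [[-70,63,0],[0,0,-49],0.5],
  [[-80,72,0],[0,0,-56],0.5],
  [[-92.3,84,0],[0,0,-63],0.5],
  [[-92.3,84,0],[0,0,-70],0.5],
])

```text
clock: 28.55
tool_pos: [0.5444, 0.3598, 0.1798]
orientation: [-180.0, -0.1, -111.7]
force: [0.8, 0.2, -0.2]
opening: 0.0436
gripper_force: 0.0
```

Request:
move_arm([
  [[0,0,0],[0,0,-7],0.5],
  [[0,0,0],[0,0,-14],0.5],
  [[0,0,0],[0,0,-21],0.5],
  [[0,0,0],[0,0,-23.4],0.5],
  [[0,0,0],[0,0,-23.4],0.5],
  [[0,0,0],[0,0,-23.4],0.5],
])

```text
clock: 29.05
tool_pos: [0.5427, 0.3583, 0.1804]
orientation: [180.0, -0.0, -88.7]
force: [-0.5, 0.5, 0.8]
opening: 0.0436
gripper_force: 0.0
```

```bash
python3 - <<'E'
from h import *
go((.5426,.3585,.042),-88.6)
s=snap('side','s8')['color'];a=snap('wrist','w8')['color']
print(px('s8',np.array([.5426,.3585,.058])),px('s8',np.array([.4477,.3582,.010])),px('w8',np.array([.5426,.3585,.058])))
cv2.imwrite('pics/m8.png',np.hstack([cv2.resize(s[310:410,170:310],(420,300),interpolation=cv2.INTER_CUBIC),cv2.resize(a,(380,300))]))
E
```

```text
now [0.5427 0.3583 0.1804] [ 1.7996e+02 -4.0000e-02 -8.8740e+01] t 29.05 op 0.043583936345472626 f [-0.5  0.5  0.8]
shift [ -0.3   0.  138.4]
turn [ 0.04 -0.04 -0.14]
[242.28533144 336.13602935] [277.28854736 363.28630381] [316.01469076 235.8265899 ]
```

View pics/m8.png

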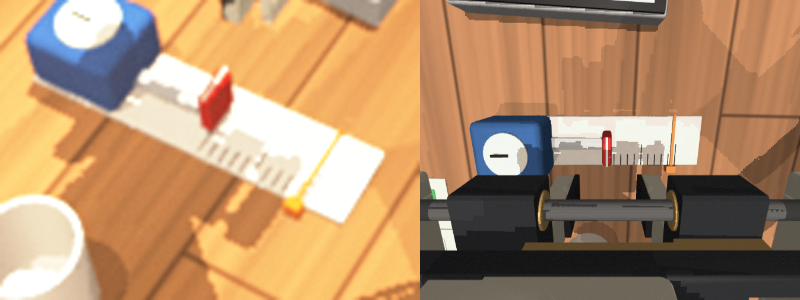

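The side view shows the tab's top at about (243,337) and the orange line near (277,363). In the wrist view the tab sits nearly centred between the jaws. I'll pin both down numerically.

```bash
python3 - <<'E'
from h import *
a=cv2.imread('pics/w8.png');h=cv2.cvtColor(a,cv2.COLOR_BGR2HSV)
red=(((h[...,0]<6)|(h[...,0]>174))&(h[...,1]>150)&(h[...,2]>60)); red[:, :250]=0;red[:,380:]=0;red[:190]=0;red[275:]=0
y,x=np.nonzero(red);print('red',x.min(),x.max(),y.min(),y.max())
for r in range(y.min(),y.max()+1,6):
    print(r,[''.join('R' if red[r,c] else ('w' if h[r,c,1]<70 and h[r,c,2]>150 else '.')) for c in [0]][:0], ''.join('R' if red[r,c] else ('w' if h[r,c,1]<70 and h[r,c,2]>150 else '.') for c in range(300,335)))
o=(h[...,0]>8)&(h[...,0]<22)&(h[...,1]>150); o[:, :400]=0;o[:,460:]=0
for r in range(190,264,8): 
    c=np.nonzero(o[r])[0]; print(r,c.min() if len(c) else None,c.max() if len(c) else None, w('w8',[(c.mean(),r)],.010)[0,:2] if len(c) else '')
print(w('w8',[(300,240),(310,240),(320,240)],.058))
E
```

```text
red 307 322 209 264
209 [] wwwwwwwwww.RRRRRRRR.wwwwwwwwwwwwwww
215 [] wwwwwww.RRRRRRRRRRRRRR.wwwwwwwwwwww
221 [] wwwww..RRRRR.wwwwRRRRR.wwwwwwwwwwww
227 [] wwwwwwwRRRRR.wwwwRRRRR.wwwwwwwwwwww
233 [] wwwwwwwRRRRR.wwwwRRRRR.wwwwwwwwwwww
239 [] wwwwwwwRRRRR.wwwwRRRRRRwwwwwwwwwwww
245 [] wwwwwwwRRRRRRwwwwRRRRR.wwwwwwwwwwww
251 [] wwwwwwwRRRRR.wwwwRRRRR.www..wwwwwww
257 [] wwwwwwwRRRRR.wwwwRRRRR.www..wwwwwww
263 [] wwwwwwwwRRRR.wwwwRRRRR.www..wwwwwww
190 426 430 [0.44934161 0.33028613]
198 425 429 [0.44947487 0.33706149]
206 424 428 [0.44960974 0.34391899]
214 424 427 [0.44931962 0.35085106]
222 423 427 [0.44902594 0.35786824]
230 423 426 [0.44872863 0.3649721 ]
238 422 425 [0.44886222 0.37217347]
246 422 425 [0.44812286 0.37944637]
254 421 424 [0.44825432 0.38682943]
262 420 424 [0.44794459 0.39429663]
[[0.55430955 0.36194122 0.058     ]
 [0.54695551 0.36178549 0.058     ]
 [0.53960091 0.36162974 0.058     ]]
```

Request:
move_arm([
  [[0,-1,30],[0,0,0],0.5],
  [[0,-1,60],[0,0,0],0.5],
  [[0,-1,85],[0,0,0],0.5],
  [[0,-1,105],[0,0,0],0.5],
  [[0,-1,120],[0,0,0],0.5],
  [[0,-1,130],[0,0,0],0.5],
  [[0,-1,135],[0,0,0],0.5],
  [[0,-1,136],[0,0,0],0.5],
  [[0,-1,136],[0,0,0],0.7],
  [[0,-1,136],[0,0,0],0.75],
])

```text
clock: 29.98
tool_pos: [0.5444, 0.3591, 0.046]
orientation: [-179.9, 0.1, -88.6]
force: [-0.4, -0.2, 0.7]
opening: 0.0353
gripper_force: 0.0
```

Request:
move_arm([
  [[0,0,0],[0,0,0],0.8],
  [[0,0,0],[0,0,0],0.85],
  [[0,0,0],[0,0,0],1],
  [[0,0,0],[0,0,0],1],
  [[0,0,0],[0,0,0],1],
  [[0,0,0],[0,0,0],1],
])

```text
clock: 30.48
tool_pos: [0.5442, 0.3588, 0.0454]
orientation: [-180.0, 0.0, -88.6]
force: [0.8, 0.1, 3.1]
opening: 0.012
gripper_force: 30.0
```

Gripped: the opening is 12 mm, the plate's thickness. Pulling at 30 mm/s.

Request:
move_arm([
  [[0,2.5,0],[0,0,0],1],
  [[0,5,0],[0,0,0],1],
  [[0,7.5,0],[0,0,0],1],
  [[0,10,0],[0,0,0],1],
  [[0,12.5,0],[0,0,0],1],
  [[0,15,0],[0,0,0],1],
  [[0,17.5,0],[0,0,0],1],
  [[0,20,0],[0,0,0],1],
  [[0,22.5,0],[0,0,0],1],
  [[0,25,0],[0,0,0],1],
])

```text
clock: 31.32
tool_pos: [0.5197, 0.3583, 0.0454]
orientation: [-179.9, 0.0, -88.6]
force: [6.4, -1.2, 2.5]
opening: 0.012
gripper_force: 30.0
```

Request:
move_arm([
  [[0,2.5,0],[0,0,0],1],
  [[0,5,0],[0,0,0],1],
  [[0,7.5,0],[0,0,0],1],
  [[0,10,0],[0,0,0],1],
  [[0,12.5,0],[0,0,0],1],
  [[0,15,0],[0,0,0],1],
  [[0,17.5,0],[0,0,0],1],
  [[0,20,0],[0,0,0],1],
  [[0,22.5,0],[0,0,0],1],
  [[0,25,0],[0,0,0],1],
])

```text
clock: 32.15
tool_pos: [0.4948, 0.3577, 0.0454]
orientation: [-179.9, 0.0, -88.6]
force: [6.4, -1.3, 2.3]
opening: 0.0116
gripper_force: 30.0
```

Request:
move_arm([
  [[0,2.5,0],[0,0,0],1],
  [[0,5,0],[0,0,0],1],
  [[0,7.5,0],[0,0,0],1],
  [[0,10,0],[0,0,0],1],
  [[0,12.5,0],[0,0,0],1],
  [[0,15,0],[0,0,0],1],
  [[0,17.5,0],[0,0,0],1],
  [[0,20,0],[0,0,0],1],
  [[0,22.5,0],[0,0,0],1],
  [[0,25,0],[0,0,0],1],
])

```text
clock: 32.98
tool_pos: [0.4699, 0.3571, 0.0454]
orientation: [-179.9, 0.1, -88.6]
force: [7.3, -2.1, 2.5]
opening: 0.0118
gripper_force: 30.0
```

Request:
move_arm([
  [[0,2.5,0],[0,0,0],1],
  [[0,5,0],[0,0,0],1],
  [[0,7.5,0],[0,0,0],1],
  [[0,10,0],[0,0,0],1],
  [[0,12.5,0],[0,0,0],1],
  [[0,15,0],[0,0,0],1],
  [[0,17.5,0],[0,0,0],1],
  [[0,18,0],[0,0,0],1],
  [[0,18,0],[0,0,0],1],
  [[0,18,0],[0,0,0],1],
])

```text
clock: 33.82
tool_pos: [0.4516, 0.3566, 0.0454]
orientation: [-179.9, 0.0, -88.6]
force: [5.3, -1.2, 2.8]
opening: 0.0119
gripper_force: 30.0
```

```bash
python3 - <<'E'
from h import *
go((.449,.356,.046),-88.6)
snap('wrist','w9');snap('side','s9')
a=cv2.imread('pics/w9.png')
h=cv2.cvtColor(a,cv2.COLOR_BGR2HSV);red=(((h[...,0]<6)|(h[...,0]>174))&(h[...,1]>150)&(h[...,2]>60))
y,x=np.nonzero(red);print('red',x.min(),x.max(),y.min(),y.max()) if len(x) else 0
o=(h[...,0]>8)&(h[...,0]<22)&(h[...,1]>150)&(h[...,2]>120)
i=cv2.resize(cv2.imread('pics/s9.png')[320:410,220:320],(333,300),interpolation=cv2.INTER_CUBIC)
cv2.imwrite('pics/m9.png',np.hstack([a[120:420,100:560],i]))
t=px('s9',np.array([.449,.3725,.010]));print('ptr side',t,px('s9',np.array([.449,.356,.058])),px('w9',np.array([.449,.33,.01])),px('w9',np.array([.449,.356,.058])))
E
```

```text
now [0.4516 0.3566 0.0454] [-1.7992e+02  4.0000e-02 -8.8600e+01] t 33.8167 op 0.011920277165537166 f [ 5.3 -1.2  2.8]
shift [ 0.6  2.6 -0.6]
turn [-0.08  0.04  0.  ]
red 301 332 266 381
ptr side [273.70379257 367.65318014] [276.18151452 351.00352812] [322.47622325 232.09871925] [322.42738643 330.50222524]
```

View pics/m9.png

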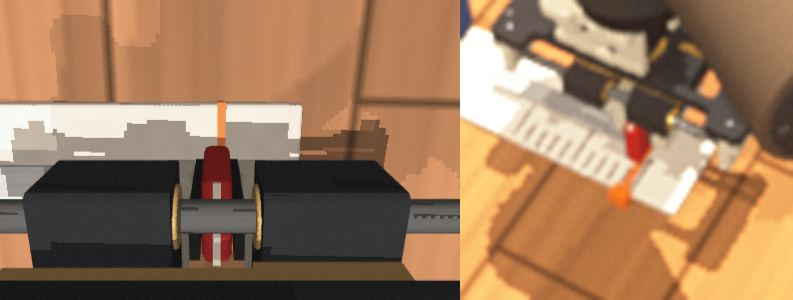

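```bash
python3 - <<'E'
from h import *
a=cv2.imread('pics/w9.png');h=cv2.cvtColor(a,cv2.COLOR_BGR2HSV).astype(int)
for r in range(224,262,6):
    c=[c for c in range(305,340) if 8<h[r,c,0]<22 and h[r,c,1]>140]; print(r,c[:1],c[-1:],w('w9',[(np.mean(c),r)],.010)[0,:2] if c else '')
for r in range(300,320,4): print(r,''.join('w' if h[r,c,1]<90 and h[r,c,2]>110 else ('R' if (h[r,c,0]<8 or h[r,c,0]>172) and h[r,c,1]>120 else '.') for c in range(295,340)))
for r in range(355,382,5): print(r,''.join('w' if h[r,c,1]<90 and h[r,c,2]>110 else ('R' if (h[r,c,0]<8 or h[r,c,0]>172) and h[r,c,1]>120 else '.') for c in range(295,340)))
print(w('w9',[(312,310),(317,310),(322,310)],.058)[:,:2])
E
```

```text
224 [318] [325] [0.44959072 0.3259345 ]
230 [318] [324] [0.4497503  0.32895602]
236 [318] [324] [0.44966641 0.33199986]
242 [318] [325] [0.44933562 0.33506633]
248 [318] [324] [0.44949626 0.33817373]
254 [318] [324] [0.44940997 0.34130458]
260 [318] [324] [0.44932286 0.34446526]
300 ......RRRRRRRRRRRRRRRRRRRRRRRRRRRRRRR........
304 ......RRRRRRRRRRRRwwwwwwwwRRRRRRRRRRRR.......
308 ......RRRRRRRRRRRRwwwwwwwwRRRRRRRRRRRR.......
312 ......RRRRRRRRRRRRwwwwwwwwRRRRRRRRRRRR.......
316 ......RRRRRRRRRRRRwwwwwwwwRRRRRRRRRRRR.......
355 ......RRRRRRRRRRRRwwwwwwwwRRRRRRRRRRR........
360 .......RRRRRRRRRRRwwwwwwwwRRRRRRRRRRR........
365 .......RRRRRRRRRRRwwwwwwwwRRRRRRRRRRR........
370 .......RRRRRRRRRRRwwwwwwwwRRRRRRRRRRR........
375 ........RRRRRRRRRRwwwwwwwwRRRRRRRRRR.........
380 ...........RRRRRRRwwwwwwwwRRRRRRR............
[[0.45318785 0.34739914]
 [0.45129913 0.34735309]
 [0.44941043 0.34730703]]
```

Request:
move_arm([
  [[0,1.2,0],[0,0,0],1],
  [[0,2.3,0],[0,0,0],1],
  [[0,2.3,0],[0,0,0],1],
  [[0,2.3,0],[0,0,0],1],
  [[0,2.3,0],[0,0,0],1],
  [[0,2.3,0],[0,0,0],1],
  [[0,2.3,0],[0,0,0],1],
  [[0,2.3,0],[0,0,0],1],
  [[0,2.3,0],[0,0,0],1],
  [[0,2.3,0],[0,0,0],1],
])

```text
clock: 34.75
tool_pos: [0.4493, 0.3566, 0.0454]
orientation: [-179.9, 0.0, -88.6]
force: [5.8, -1.5, 2.7]
opening: 0.0119
gripper_force: 30.0
```

```bash
python3 - <<'E'
from h import *
snap('wrist','w10')
a=cv2.imread('pics/w10.png');h=cv2.cvtColor(a,cv2.COLOR_BGR2HSV).astype(int)
c=[np.mean([c for c in range(300,345) if 8<h[r,c,0]<22 and h[r,c,1]>140]) for r in range(230,260)]
q=w('w10',list(zip(c,range(230,260))),.01); f=np.polyfit(q[:,1],q[:,0],1)
d=np.mean([c for r in range(304,317) for c in range(300,340) if h[r,c,1]<90 and h[r,c,2]>110])
t=w('w10',[(d,310)],.058)[0]; print('ptr at tab',np.polyval(f,t[1]),q[:,0].mean()+ (t[1]-q[:,1].mean())*-.0244,'tab',t,ctrl.get_obs()['tool_pos'],ctrl.get_obs()['opening'])
E
```

```text
ptr at tab 0.44934395678960326 0.44930870614242985 tab [0.44924781 0.34730519 0.058     ] [0.44934017 0.3566427  0.04541299] 0.011833689268303044
```

Level to within about 0.2 mm. Holding for 1.7 s, then letting go and lifting away.

Request:
move_arm([
  [[0,0,0],[0,0,0],1],
  [[0,0,0],[0,0,0],1],
  [[0,0,0],[0,0,0],1],
  [[0,0,0],[0,0,0],1],
  [[0,0,0],[0,0,0],1],
  [[0,0,0],[0,0,0],1],
  [[0,0,0],[0,0,0],1],
  [[0,0,0],[0,0,0],1],
  [[0,0,0],[0,0,0],1],
  [[0,0,0],[0,0,0],1],
])

```text
clock: 35.63
tool_pos: [0.4493, 0.3566, 0.0454]
orientation: [-179.9, 0.0, -88.6]
force: [5.3, -1.3, 3.3]
opening: 0.0118
gripper_force: 30.0
```

Request:
move_arm([
  [[0,0,0],[0,0,0],1],
  [[0,0,0],[0,0,0],1],
  [[0,0,0],[0,0,0],1],
  [[0,0,0],[0,0,0],1],
  [[0,0,0],[0,0,0],1],
  [[0,0,0],[0,0,0],1],
  [[0,0,0],[0,0,0],1],
  [[0,0,0],[0,0,0],1],
  [[0,0,0],[0,0,0],1],
  [[0,0,0],[0,0,0],1],
])

```text
clock: 36.47
tool_pos: [0.4493, 0.3566, 0.0454]
orientation: [-179.9, 0.0, -88.6]
force: [5.3, -1.1, 2.6]
opening: 0.0118
gripper_force: 30.0
```

```bash
python3 -c "
from h import *
o=ctrl.get_obs();print(o['tool_pos'],o['opening'],o['force'])"
```

```text
[0.44929928 0.35663295 0.04537222] 0.01180018497644335 [ 5.32019861 -1.06147926  2.57798374]
```

Request:
move_arm([
  [[0,0,0],[0,0,0],0.3],
  [[0,0,0],[0,0,0],0.3],
  [[0,0,-40],[0,0,0],0.3],
  [[0,0,-80],[0,0,0],0.3],
  [[0,0,-115],[0,0,0],0.3],
  [[0,0,-135],[0,0,0],0.3],
  [[0,0,-135],[0,0,0],0.3],
  [[0,0,-135],[0,0,0],0.3],
  [[0,0,-135],[0,0,0],0.3],
  [[0,0,-135],[0,0,0],0.3],
])

```text
clock: 37.3
tool_pos: [0.4477, 0.3556, 0.1783]
orientation: [179.9, -0.1, -88.6]
force: [-0.4, 0.5, 0.1]
opening: 0.0607
gripper_force: 0.0
```

Request:
move_arm([
  [[0,0,0],[0,0,7],0.5],
  [[0,0,0],[0,0,14],0.5],
  [[0,0,0],[0,0,21],0.5],
  [[0,0,0],[0,0,28],0.5],
  [[0,0,0],[0,0,35],0.5],
  [[0,0,0],[0,0,42],0.5],
  [[0,0,0],[0,0,49],0.5],
  [[0,0,0],[0,0,56],0.5],
  [[0,0,0],[0,0,63],0.5],
  [[0,0,0],[0,0,70],0.5],
])

```text
clock: 38.13
tool_pos: [0.4481, 0.3557, 0.1782]
orientation: [-179.9, -0.2, -159.0]
force: [0.4, 0.0, 0.7]
opening: 0.0442
gripper_force: 0.0
```

Request:
move_arm([
  [[0,0,0],[0,0,7],0.5],
  [[0,0,0],[0,0,14],0.5],
  [[0,0,0],[0,0,21],0.5],
  [[0,0,0],[0,0,23.4],0.5],
  [[0,0,0],[0,0,23.4],0.5],
  [[0,0,0],[0,0,23.4],0.5],
  [[0,0,0],[0,0,23.4],0.5],
  [[0,0,0],[0,0,23.4],0.5],
  [[0,0,0],[0,0,23.4],0.5],
  [[0,0,0],[0,0,23.4],0.5],
])

```text
clock: 38.97
tool_pos: [0.4486, 0.3563, 0.1798]
orientation: [-180.0, -0.0, 178.0]
force: [-0.7, -0.4, 0.1]
opening: 0.0439
gripper_force: 0.0
```

```bash
python3 - <<'E'
from h import *
from plan import *
go((.4335,-.122,.18),-182)
snap('top','t11'); waf('t11',.069,322,172,402,248)
E
```

```text
now [0.4486 0.3563 0.1798] [-179.99   -0.    178.01] t 38.9667 op 0.04385180574141335 f [-0.7 -0.4  0.1]
shift [  -1.5 -478.5   -0.2]
turn [-0.01 -0.    0.01]
px [374.6 232. ] at [ 0.5449 -0.1711] yaw -2.9 size [0.081 0.052]
px [342.  231.5] at [ 0.5454 -0.081 ] yaw 0.4 size [0.08 0.05]
px [375. 199.] at [ 0.6366 -0.1721] yaw 0.0 size [0.078 0.05 ]
px [343.  198.1] at [ 0.6385 -0.0832] yaw -3.4 size [0.081 0.05 ]
```

Request:
move_arm([
  [[0,-40,0],[0,0,0],0.5],
  [[0,-80,0],[0,0,0],0.5],
  [[0,-120,0],[0,0,0],0.5],
  [[0,-160,0],[0,0,0],0.5],
  [[0,-200,0],[0,0,0],0.5],
  [[0,-200,0],[0,0,0],0.5],
  [[0,-200,0],[0,0,0],0.5],
  [[0,-200,0],[0,0,0],0.5],
  [[0,-200,0],[0,0,0],0.5],
  [[0,-200,0],[0,0,0],0.5],
])

```text
clock: 39.85
tool_pos: [0.4418, 0.1574, 0.1798]
orientation: [-180.0, 0.0, 178.1]
force: [0.0, -0.0, 0.3]
opening: 0.0441
gripper_force: 0.0
```

Request:
move_arm([
  [[0,0,0],[0,0,0],0.5],
  [[0,0,0],[0,0,0],0.5],
  [[0,0,0],[0,0,0],0.5],
  [[0,0,0],[0,0,0],0.5],
  [[0,0,0],[0,0,0],0.5],
  [[0,0,0],[0,0,0],0.5],
  [[0,0,0],[0,0,0],0.5],
  [[0,0,0],[0,0,0],0.5],
  [[0,0,0],[0,0,0],0.5],
  [[0,0,0],[0,0,0],0.5],
])

```text
clock: 40.68
tool_pos: [0.4416, 0.1564, 0.1799]
orientation: [180.0, 0.0, 178.0]
force: [-0.8, -0.1, 0.1]
opening: 0.0439
gripper_force: 0.0
```

Request:
move_arm([
  [[0,0,0],[0,0,0],0.5],
  [[0,0,0],[0,0,0],0.5],
  [[0,0,0],[0,0,0],0.5],
  [[0,0,0],[0,0,0],0.5],
  [[0,0,0],[0,0,0],0.5],
  [[0,0,0],[0,0,0],0.5],
  [[0,0,0],[0,0,0],0.5],
  [[0,0,0],[0,0,0],0.5],
  [[0,0,0],[0,0,0],0.5],
  [[0,0,0],[0,0,0],0.5],
])

```text
clock: 41.52
tool_pos: [0.4416, 0.1565, 0.1799]
orientation: [180.0, 0.0, 178.0]
force: [0.2, -0.2, -0.5]
opening: 0.0437
gripper_force: 0.0
```

```bash
cat > edge.py <<'E'
from h import *
from plan import *
def rect(f,c,z,half=125,k=3):
    src=[loc(c,YH,sx*half/1e3,sy*half/1e3) for sx,sy in((1,1),(1,-1),(-1,-1),(-1,1))]
    n=2*half*k; H=cv2.getPerspectiveTransform(np.float32([px(f,np.array([*p,z])) for p in src]),np.float32([(0,0),(n,0),(n,n),(0,n)]))
    return cv2.warpPerspective(cv2.imread('pics/'+f+'.png'),H,(n,n),flags=cv2.INTER_CUBIC)
def chg(prof,thr=8):
    g=np.linalg.norm(np.diff(cv2.GaussianBlur(prof.astype(np.float32),(1,7),0),axis=0),axis=1)
    return [round((i+.5)/3-125,1) for i in range(1,len(g)-1) if g[i]>g[i-1] and g[i]>=g[i+1] and g[i]>thr and 94<abs(i/3-125)<112]
def edges(f,c):
    a=rect(f,c,.045)
    for lo,hi in ((-85,-70),(-60,-40),(-10,10),(40,60),(65,80)):
        s=slice(int((lo+125)*3),int((hi+125)*3)); print(lo,'right=-y',chg(a[s].mean(0)),' down=-x',chg(a[:,s].mean(1)))
E
python3 - <<'E'
from edge import *
snap('top','t12')
for f in('top0','t12'):
    h=cv2.cvtColor(cv2.imread('pics/'+f+'.png'),cv2.COLOR_BGR2HSV); m=((h[...,0]<8)|(h[...,0]>172))&(h[...,1]>150); y,x=np.nonzero(m[180:290,165:210]); print('tab px',x.mean()+165,y.mean()+180,len(x))
edges('t12',BURN); waf('t12',.069,322,172,402,248); print(ctrl.get_obs()['clock'])
go((.4335,-.122,.18),-182)
E
```

```text
tab px 185.3 232.3 30
tab px 185.3 232.3 30
-85 right=-y [-111.2, -107.8, -102.5, 100.5, 103.8, 109.2]  down=-x [-108.8, -101.5, 101.5, 105.2, 109.5]
-60 right=-y [-110.5, -106.8, -102.5, 100.8, 109.5]  down=-x [-107.8, -102.2, 100.8, 108.8]
-10 right=-y [-110.8, -107.5, -101.8, 100.5, 109.2]  down=-x [-107.2, -102.2]
40 right=-y [-111.2, -107.2, -101.8, 101.5, 105.8, 109.5]  down=-x [-108.2, -102.8, 99.8, 109.2]
65 right=-y [-110.5, -107.5, -105.5, -101.5, 101.8, 109.5]  down=-x [-107.8, -102.2, 100.5, 109.2]
px [374.5 231.5] at [ 0.5461 -0.1708] yaw 0.1 size [0.08  0.053]
px [342.  231.5] at [ 0.5454 -0.081 ] yaw 0.4 size [0.08 0.05]
px [375. 199.] at [ 0.6366 -0.1721] yaw 0.0 size [0.078 0.05 ]
px [343.  198.1] at [ 0.6385 -0.0832] yaw -3.4 size [0.081 0.05 ]
41.5667
now [0.4416 0.1564 0.1799] [-180.     -0.    177.98] t 41.5667 op 0.04361475028411657 f [-0.6  0.2  1. ]
shift [  -1.7 -278.5   -0.1]
turn [-0.   -0.   -0.02]
```

The tab is fully home (same pixel as at the start) and the pan is centred on the burner to within about 1 mm. Going for the handle.

Request:
move_arm([
  [[0,-40,0],[0,0,0],0.4],
  [[0,-80,0],[0,0,0],0.4],
  [[0,-120,0],[0,0,0],0.4],
  [[0,-160,0],[0,0,0],0.4],
  [[0,-200,0],[0,0,0],0.4],
  [[0,-240,0],[0,0,0],0.4],
  [[-1.7,-270,0],[0,0,0],0.4],
  [[-1.7,-278.5,0],[0,0,0],0.4],
  [[-1.7,-278.5,0],[0,0,0],0.4],
  [[-1.7,-278.5,0],[0,0,0],0.4],
])

```text
clock: 42.4
tool_pos: [0.4334, -0.1222, 0.1798]
orientation: [180.0, -0.0, 177.9]
force: [-0.3, -0.5, -1.1]
opening: 0.0527
gripper_force: 0.0
```

Request:
move_arm([
  [[0,0,30],[0,0,0],0.4],
  [[0,0,60],[0,0,0],0.4],
  [[0,0,85],[0,0,0],0.4],
  [[0,0,98],[0,0,0],0.4],
  [[0,0,104],[0,0,0],0.4],
  [[0,0,105],[0,0,0],0.4],
  [[0,0,105],[0,0,0],0.5],
  [[0,0,105],[0,0,0],0.6],
  [[0,0,105],[0,0,0],0.65],
  [[0,0,105],[0,0,0],0.7],
])

```text
clock: 43.23
tool_pos: [0.4342, -0.1218, 0.0758]
orientation: [180.0, 0.1, 178.0]
force: [-0.2, 0.9, -0.0]
opening: 0.0313
gripper_force: 0.0
```

Request:
move_arm([
  [[0,0,0],[0,0,0],0.73],
  [[0,0,0],[0,0,0],0.76],
  [[0,0,0],[0,0,0],0.8],
  [[0,0,0],[0,0,0],0.9],
  [[0,0,0],[0,0,0],0.9],
  [[0,0,0],[0,0,0],0.9],
  [[0,0,0],[0,0,0],0.9],
])

```text
clock: 43.82
tool_pos: [0.4337, -0.122, 0.0753]
orientation: [-180.0, 0.0, 178.0]
force: [-1.6, 0.9, 7.0]
opening: 0.022
gripper_force: 30.0
```

Request:
move_arm([
  [[0,3,0],[0,0,0],0.9],
  [[0,9,0],[0,0,0],0.9],
  [[0,18,0],[0,0,0],0.9],
  [[0,30,0],[0,0,0],0.9],
  [[0,42,0],[0,0,0],0.9],
  [[0,54,0],[0,0,0],0.9],
  [[0,66,0],[0,0,0],0.9],
  [[0,78,0],[0,0,0],0.9],
  [[0,90,0],[0,0,0],0.9],
  [[0,102,0],[0,0,0],0.9],
])

```text
clock: 44.65
tool_pos: [0.4372, -0.0198, 0.0752]
orientation: [-180.0, 0.0, 177.9]
force: [0.2, -5.0, 5.7]
opening: 0.0221
gripper_force: 30.0
```

Request:
move_arm([
  [[0,12,0],[0,0,0],0.9],
  [[0,24,0],[0,0,0],0.9],
  [[0,36,0],[0,0,0],0.9],
  [[0,48,0],[0,0,0],0.9],
  [[0,60,0],[0,0,0],0.9],
  [[0,72,0],[0,0,0],0.9],
  [[0,84,0],[0,0,0],0.9],
  [[0,96,0],[0,0,0],0.9],
  [[0,106,0],[0,0,0],0.9],
  [[0,113,0],[0,0,0],0.9],
])

```text
clock: 45.48
tool_pos: [0.4412, 0.0932, 0.0752]
orientation: [-180.0, 0.0, 178.0]
force: [0.1, -4.8, 6.8]
opening: 0.0214
gripper_force: 30.0
```

Request:
move_arm([
  [[0,3,0],[0,0,0],0.9],
  [[0,4,0],[0,0,0],0.9],
  [[0,4,0],[0,0,0],0.9],
  [[0,4,0],[0,0,0],0.9],
  [[0,4,0],[0,0,0],0.9],
  [[0,4,0],[0,0,0],0.9],
])

```text
clock: 45.98
tool_pos: [0.4414, 0.097, 0.0752]
orientation: [180.0, 0.0, 178.0]
force: [0.1, -2.1, 6.2]
opening: 0.0217
gripper_force: 30.0
```

```bash
python3 - <<'E'
from edge import *
snap('top','t13'); c=loc(BURN,YH,0,.22); edges('t13',c); edges('top0',c)
go((*loc(c,YH,-.157,0),.076),-182)
waf('t13',.069,240,172,322,248)
E
```

```text
-85 right=-y [-108.8, -102.8, -97.8, 108.8]  down=-x [-108.8]
-60 right=-y [-108.8, -100.8, -96.5, 104.2, 109.5]  down=-x [-109.2, 98.2]
-10 right=-y [-108.5, -101.2, -96.8, 109.2]  down=-x [-109.2, 96.2, 105.8]
40 right=-y [-108.2, -101.5, -96.8, 108.8]  down=-x [-108.8, 103.2, 108.8]
65 right=-y [-108.8, 109.5]  down=-x [-109.2, 102.5, 109.2]
-85 right=-y [-108.8, 97.2, 100.8, 108.8]  down=-x [-109.2, 99.2, 102.8, 108.5]
-60 right=-y [-109.5, 97.2, 101.5, 109.5]  down=-x [-109.2, 98.5, 101.8, 109.5]
-10 right=-y [-109.5, -107.5, 97.2, 101.2, 109.2]  down=-x [-109.2, 107.5]
40 right=-y [-109.2, -107.8, 96.8, 100.5, 108.8]  down=-x [-109.2, 99.5, 103.2, 108.8]
65 right=-y [-109.2, 96.2, 101.5, 109.5]  down=-x [-109.2, 98.5, 102.2, 109.5]
now [0.4414 0.097  0.0752] [179.99   0.03 177.95] t 46.0333 op 0.02160381995801404 f [-0.7 -1.3  7.5]
shift [-1.7  2.2 -0.8]
turn [ 0.01  0.03 -0.05]
px [296.  228.5] at [0.5527 0.0464] yaw 0.6 size [0.081 0.05 ]
px [260.  230.5] at [0.5464 0.146 ] yaw 0.8 size [0.092 0.072]
px [297.  195.5] at [0.6448 0.0446] yaw 0.6 size [0.081 0.05 ]
px [265.3 195. ] at [0.6456 0.1329] yaw -2.0 size [0.08  0.052]
```

```bash
python3 - <<'E'
from edge import *
c=loc(BURN,YH,0,.22)
for f in('top0','t13'):
    a=rect(f,c,.045).mean(2); 
    for lo,hi in ((-60,-40),(-15,15),(40,60)):
        s=slice(int((lo+125)*3),int((hi+125)*3)); r=a[s].mean(0); q=a[:,s].mean(1); i=lambda m:int((m+125)*3)
        g=lambda p,m0,m1:round(float(np.clip(p[i(m0):i(m1)].max()-p[i(m0):i(m1)],0,None).sum()/3/180),2)
        print(f,lo,'gap L',g(r,-105,-94),'R',g(r,94,105),'top',g(q,-105,-94),'bot',g(q,94,105), np.round(r[i(-106):i(-92):4]),np.round(r[i(93):i(107):4]))
E
```

```text
top0 -60 gap L 0.23 R 4.35 top 0.51 bot 2.19 [214. 230. 240. 242. 241. 240. 238. 238. 238. 238. 238.] [250. 242. 209. 163. 118. 105. 148. 213. 252. 255. 252.]
top0 -15 gap L 0.31 R 4.66 top 0.61 bot 0.96 [219. 236. 245. 243. 241. 240. 239. 239. 239. 239. 239.] [250. 243. 221. 159.  87.  78. 146. 219. 249. 255. 255.]
top0 40 gap L 0.38 R 4.8 top 0.77 bot 1.82 [217. 236. 248. 244. 243. 241. 240. 240. 240. 240. 240.] [248. 249. 230. 137.  52.  74. 167. 232. 250. 255. 255.]
t13 -60 gap L 1.48 R 0.67 top 0.55 bot 1.57 [233. 249. 249. 236. 217. 199. 197. 217. 239. 242. 236.] [237. 237. 239. 239. 234. 228. 219. 215. 226. 245. 249.]
t13 -15 gap L 1.5 R 0.69 top 0.59 bot 3.0 [234. 250. 249. 233. 213. 198. 201. 223. 241. 242. 237.] [236. 237. 238. 237. 234. 230. 227. 228. 238. 247. 253.]
t13 40 gap L 1.61 R 0.47 top 0.85 bot 1.71 [235. 250. 250. 231. 210. 194. 199. 225. 245. 243. 238.] [237. 237. 237. 237. 235. 232. 229. 232. 238. 245. 251.]
```

Request:
move_arm([
  [[0.4,0.4,0],[0,0,0],0.9],
  [[0.5,0.8,0],[0,0,0],0.9],
  [[0.5,0.8,0],[0,0,0],0.9],
  [[0.5,0.8,0],[0,0,0],0.9],
  [[0.5,0.8,0],[0,0,0],0.6],
  [[0.5,0.8,0],[0,0,0],0.5],
  [[0.5,0.8,0],[0,0,0],0.4],
  [[0.5,0.8,0],[0,0,0],0.4],
  [[0.5,0.8,0],[0,0,0],0.4],
])

```text
clock: 46.78
tool_pos: [0.4406, 0.0978, 0.0747]
orientation: [-180.0, -0.0, 178.0]
force: [0.2, -1.2, 1.0]
opening: 0.0488
gripper_force: 0.0
```

Request:
move_arm([
  [[0,0,-15],[0,0,0],0.4],
  [[0,0,-45],[0,0,0],0.4],
  [[0,0,-75],[0,0,0],0.2],
  [[0,0,-75],[0,0,0],0.2],
  [[0,-40,-75],[0,0,0],0.2],
  [[0,-80,-75],[0,0,0],0.2],
  [[0,-120,-75],[0,0,0],0.2],
  [[0,-160,-75],[0,0,0],0.2],
  [[0,-160,-75],[0,0,0],0.2],
  [[0,-160,-75],[0,0,0],0.2],
])

```text
clock: 47.62
tool_pos: [0.4347, -0.0641, 0.1498]
orientation: [180.0, -0.0, 177.7]
force: [0.7, -0.3, 0.0]
opening: 0.0703
gripper_force: 0.0
```

```bash
python3 - <<'E'
from edge import *
snap('top','t14'); c=loc(BURN,YH,0,.22); waf('t14',.069,238,172,322,250)
a=rect('t14',c,.045).mean(2)
for lo,hi in ((-60,-40),(-15,15),(40,60)):
    s=slice(int((lo+125)*3),int((hi+125)*3)); r=a[s].mean(0); q=a[:,s].mean(1); i=lambda m:int((m+125)*3)
    g=lambda p,m0,m1:round(float(np.clip(p[i(m0):i(m1)].max()-p[i(m0):i(m1)],0,None).sum()/3/180),2)
    print(lo,'gap L',g(r,-105,-94),'R',g(r,94,105),'top',g(q,-105,-94),'bot',g(q,94,105))
B=lambda x,y:(*loc(BOARD,YB,x,y),-185.3)
o=ctrl.get_obs(); print(o['clock'],o['tool_pos'])
s=(*o['tool_pos'],-182)
for nm,pk,pl in [('C',(.5527,.047,-182),B(.046,.047)),('A',(.6448,.0455,-182),B(-.046,.047)),('D',(.5525,.1358,-182),B(-.046,-.047)),('B',(.6456,.1335,-182),B(.046,-.047))]:
    print(nm,pk,pl); X=xfer(pk,pl,.075,.035); X[0]=[(*pk[:2],.15,pk[2])]; plan(s,[X[0],X[3]]); s=(*pl[:2],.15,pl[2])
E
```

```text
px [295.7 228.9] at [0.5515 0.0471] yaw -2.5 size [0.081 0.05 ]
px [263.7 228.2] at [0.553 0.136] yaw -2.3 size [0.081 0.051]
px [297. 196.] at [0.6434 0.0446] yaw 0.6 size [0.078 0.05 ]
px [265.5 195. ] at [0.6455 0.1322] yaw 0.8 size [0.078 0.053]
-60 gap L 1.12 R 0.71 top 0.57 bot 1.25
-15 gap L 1.01 R 0.84 top 0.64 bot 0.97
40 gap L 1.09 R 0.98 top 0.93 bot 2.43
47.6667 [ 0.43499088 -0.06294539  0.14980661]
C (0.5527, 0.047, -182) (np.float64(0.5435447537264791), np.float64(-0.32454998620786646), -185.3)
0 [-113.8  114.    -0.2] turnz 0 rows>= 4
1 [  -3.8 -371.6   -0. ] turnz 3.3 rows>= 9
A (0.6448, 0.0455, -182) (np.float64(0.4519380814934976), np.float64(-0.31605189216278284), -185.3)
0 [-66.6 377.8   0. ] turnz -3.3 rows>= 10
1 [ 180.1 -368.1   -0. ] turnz 3.3 rows>= 10
D (0.5525, 0.1358, -182) (np.float64(0.4432552462735208), np.float64(-0.4096500137921335), -185.3)
0 [-58.4 459.2   0. ] turnz -3.3 rows>= 12
1 [  90.1 -548.9   -0. ] turnz 3.3 rows>= 14
B (0.6456, 0.1335, -182) (np.float64(0.5348619185065023), np.float64(-0.4181481078372171), -185.3)
0 [-151.3  559.5    0. ] turnz -3.3 rows>= 14
1 [  91.4 -555.2   -0. ] turnz 3.3 rows>= 14
```

The pan is centred in the white frame (the gaps are equal all round) and all four waffles are on it. Returning C first.

Request:
move_arm([
  [[-29,29,0],[0,0,0],0.2],
  [[-58,58,0],[0,0,0],0.2],
  [[-87,87,0],[0,0,0],0.2],
  [[-113.8,114,0],[0,0,0],0.2],
  [[-113.8,114,0],[0,0,0],0.2],
  [[-113.8,114,30],[0,0,0],0.2],
  [[-113.8,114,55],[0,0,0],0.2],
  [[-113.8,114,70],[0,0,0],0.2],
  [[-113.8,114,75],[0,0,0],0.2],
  [[-113.8,114,75],[0,0,0],0.2],
])

```text
clock: 48.5
tool_pos: [0.552, 0.0488, 0.0735]
orientation: [-179.9, -0.1, 178.1]
force: [-0.6, 0.4, 0.6]
opening: 0.0702
gripper_force: 0.0
```

Request:
move_arm([
  [[0,0,0],[0,0,0],0.4],
  [[0,0,0],[0,0,0],0.6],
  [[0,0,0],[0,0,0],0.6],
  [[0,0,0],[0,0,0],0.6],
  [[0,0,0],[0,0,0],0.6],
  [[0,0,-20],[0,0,0],0.6],
  [[0,0,-50],[0,0,0],0.6],
  [[0,0,-75],[0,0,0],0.6],
  [[0,0,-75],[0,0,0],0.6],
])

```text
clock: 49.25
tool_pos: [0.5557, 0.0484, 0.1553]
orientation: [179.9, 0.5, 178.0]
force: [1.2, 0.6, -0.1]
opening: 0.0495
gripper_force: 30.0
```

Request:
move_arm([
  [[0,-40,0],[0,0,0],0.6],
  [[0,-80,0],[0,0,0],0.6],
  [[0,-120,0],[0,0,0],0.6],
  [[0,-160,0],[0,0,0],0.6],
  [[0,-200,0],[0,0,0],0.6],
  [[0,-240,0],[0,0,0],0.6],
  [[-2,-280,0],[0,0,1],0.6],
  [[-3,-320,0],[0,0,2],0.6],
  [[-3.8,-355,0],[0,0,3.3],0.6],
  [[-3.8,-371.6,0],[0,0,3.3],0.6],
])

```text
clock: 50.08
tool_pos: [0.5429, -0.3276, 0.1496]
orientation: [-180.0, 0.0, 174.5]
force: [-0.0, 0.5, -0.2]
opening: 0.0499
gripper_force: 30.0
```

```bash
python3 -c "
from h import *
go((.5435,-.3245,.035),-185.3)"
```

```text
now [ 0.5429 -0.3276  0.1496] [-179.97    0.    174.45] t 50.0833 op 0.04990323130915697 f [-0.   0.5 -0.2]
shift [ -0.3   3.2 114.6]
turn [-0.03  0.   -0.25]
```

Request:
move_arm([
  [[0,0,35],[0,0,0],0.6],
  [[0,0,65],[0,0,0],0.6],
  [[0,0,90],[0,0,0],0.6],
  [[0,0,107],[0,0,0],0.6],
  [[0,0,115],[0,0,0],0.6],
  [[0,0,115],[0,0,0],0.6],
  [[0,0,115],[0,0,0],0.6],
  [[0,0,115],[0,0,0],0.3],
  [[0,0,115],[0,0,0],0.3],
  [[0,0,115],[0,0,0],0.3],
])

```text
clock: 50.92
tool_pos: [0.5439, -0.3238, 0.0353]
orientation: [-180.0, 0.0, 174.7]
force: [-0.4, 0.0, -0.3]
opening: 0.0602
gripper_force: 0.0
```

Request:
move_arm([
  [[0,0,-15],[0,0,0],0.3],
  [[0,0,-50],[0,0,0],0.3],
  [[0,0,-90],[0,0,0],0.2],
  [[0,0,-115],[0,0,0],0.2],
  [[0,0,-115],[0,0,0],0.2],
])

```text
clock: 51.33
tool_pos: [0.5468, -0.3251, 0.1571]
orientation: [-179.8, 0.6, 174.7]
force: [1.0, -0.6, -0.5]
opening: 0.0695
gripper_force: 0.0
```

Request:
move_arm([
  [[-6.7,37.8,0],[0,0,-1],0.2],
  [[-13.3,75.6,0],[0,0,-2],0.2],
  [[-20,113,0],[0,0,-3.3],0.2],
  [[-26.6,151,0],[0,0,-3.3],0.2],
  [[-33.3,189,0],[0,0,-3.3],0.2],
  [[-40,227,0],[0,0,-3.3],0.2],
  [[-46.6,265,0],[0,0,-3.3],0.2],
  [[-53.3,302,0],[0,0,-3.3],0.2],
  [[-60,340,0],[0,0,-3.3],0.2],
  [[-66.6,377.8,0],[0,0,-3.3],0.2],
])

```text
clock: 52.17
tool_pos: [0.6451, 0.0483, 0.1502]
orientation: [180.0, 0.0, 178.0]
force: [-0.1, -0.4, 0.2]
opening: 0.0702
gripper_force: 0.0
```

Request:
move_arm([
  [[0,0,0],[0,0,0],0.2],
  [[0,0,0],[0,0,0],0.2],
])

```text
clock: 52.33
tool_pos: [0.6452, 0.0486, 0.1497]
orientation: [180.0, 0.0, 178.2]
force: [-0.1, -0.4, -0.3]
opening: 0.0703
gripper_force: 0.0
```

```bash
python3 - <<'E'
from h import *
go((.6440,.0453,.075),-182)
snap('top','t15'); waf('t15',.028,402,205,485,300); waf('t15',.069,238,172,322,250)
E
```

```text
now [0.6452 0.0486 0.1497] [179.99   0.   178.16] t 52.3333 op 0.0702979052613687 f [-0.1 -0.4 -0.3]
shift [ 1.1 -3.3 74.7]
turn [0.01 0.   0.16]
px [443. 252.] at [ 0.4931 -0.3688] yaw -0.7 size [0.266 0.233]
px [263.7 228.1] at [0.553  0.1359] yaw -2.3 size [0.081 0.052]
px [297.  204.5] at [0.6195 0.0443] yaw -89.6 size [0.05  0.031]
px [273.  188.5] at [0.6639 0.1116] yaw -89.6 size [0.195 0.093]
```

Request:
move_arm([
  [[0,0,25],[0,0,0],0.2],
  [[0,0,50],[0,0,0],0.2],
  [[0,0,67],[0,0,0],0.2],
  [[0,0,75],[0,0,0],0.2],
  [[0,0,75],[0,0,0],0.2],
  [[0,0,75],[0,0,0],0.4],
  [[0,0,75],[0,0,0],0.6],
  [[0,0,75],[0,0,0],0.6],
  [[0,0,75],[0,0,0],0.6],
  [[0,0,75],[0,0,0],0.6],
])

```text
clock: 53.22
tool_pos: [0.6456, 0.0463, 0.0762]
orientation: [180.0, 0.1, 178.0]
force: [0.0, -1.2, 5.9]
opening: 0.0494
gripper_force: 30.0
```

Request:
move_arm([
  [[0,0,0],[0,0,0],0.6],
  [[0,0,-20],[0,0,0],0.6],
  [[0,0,-50],[0,0,0],0.6],
  [[0,0,-75],[0,0,0],0.6],
  [[0,0,-75],[0,0,0],0.6],
])

```text
clock: 53.63
tool_pos: [0.6478, 0.0469, 0.1559]
orientation: [179.9, 0.5, 178.0]
force: [0.7, 0.4, -0.1]
opening: 0.0494
gripper_force: 30.0
```

Request:
move_arm([
  [[18,-36.8,0],[0,0,0],0.6],
  [[36,-73.6,0],[0,0,0],0.6],
  [[54,-110.4,0],[0,0,0],0.6],
  [[72,-147.2,0],[0,0,0],0.6],
  [[90,-184,0],[0,0,1],0.6],
  [[108,-220.9,0],[0,0,2],0.6],
  [[126,-257.7,0],[0,0,3.3],0.6],
  [[144,-294.5,0],[0,0,3.3],0.6],
  [[162,-331.3,0],[0,0,3.3],0.6],
  [[180.1,-368.1,0],[0,0,3.3],0.6],
])

```text
clock: 54.47
tool_pos: [0.4508, -0.3166, 0.1501]
orientation: [180.0, 0.0, 174.7]
force: [1.6, 1.0, -0.7]
opening: 0.0493
gripper_force: 30.0
```

```bash
python3 -c "
from h import *
go((.4519,-.3161,.035),-185.3)"
```

```text
now [ 0.4508 -0.3166  0.1501] [1.8000e+02 5.0000e-02 1.7471e+02] t 54.4667 op 0.049300107008144495 f [ 1.6  1.  -0.7]
shift [ -0.9   0.6 115.1]
turn [0.   0.05 0.01]
```

Request:
move_arm([
  [[0,0,35],[0,0,0],0.6],
  [[0,0,65],[0,0,0],0.6],
  [[0,0,90],[0,0,0],0.6],
  [[0,0,107],[0,0,0],0.6],
  [[0,0,115],[0,0,0],0.6],
  [[0,0,115],[0,0,0],0.6],
  [[0,0,115],[0,0,0],0.6],
  [[0,0,115],[0,0,0],0.3],
  [[0,0,115],[0,0,0],0.3],
  [[0,0,115],[0,0,0],0.3],
])

```text
clock: 55.3
tool_pos: [0.4523, -0.3153, 0.0353]
orientation: [-180.0, 0.1, 174.7]
force: [0.2, -0.4, -0.5]
opening: 0.0602
gripper_force: 0.0
```

Request:
move_arm([
  [[0,0,-15],[0,0,0],0.3],
  [[0,0,-50],[0,0,0],0.3],
  [[0,0,-90],[0,0,0],0.2],
  [[0,0,-115],[0,0,0],0.2],
  [[0,0,-115],[0,0,0],0.2],
])

```text
clock: 55.72
tool_pos: [0.4551, -0.3166, 0.1564]
orientation: [-179.8, 0.6, 174.8]
force: [1.2, -0.5, -0.6]
opening: 0.0695
gripper_force: 0.0
```

Request:
move_arm([
  [[0,40,0],[0,0,0],0.2],
  [[0,80,0],[0,0,0],0.2],
  [[0,120,0],[0,0,0],0.2],
  [[0,160,0],[0,0,0],0.2],
  [[0,200,0],[0,0,0],0.2],
  [[0,240,0],[0,0,0],0.2],
  [[0,280,0],[0,0,0],0.2],
  [[0,320,0],[0,0,0],0.2],
  [[0,360,0],[0,0,0],0.2],
  [[0,400,0],[0,0,0],0.2],
])

```text
clock: 56.55
tool_pos: [0.4888, 0.0852, 0.1504]
orientation: [180.0, 0.1, 174.7]
force: [1.1, -0.6, 1.0]
opening: 0.0702
gripper_force: 0.0
```

```bash
python3 - <<'E'
from h import *
go((.5527,.1360,.15),-182)
snap('top','t16'); waf('t16',.069,238,172,322,250); crop('t16','x',0,0,640,480,1)
i=cv2.imread('pics/t16.png');h=cv2.cvtColor(i,cv2.COLOR_BGR2HSV)
m=((h[...,0]>18)&(h[...,0]<32)&(h[...,1]>90)&(h[...,2]>180)).astype(np.uint8)
m[:200]=0;m[300:]=0;m[:,:402]=0;m[:,490:]=0
m=cv2.morphologyEx(m,cv2.MORPH_CLOSE,np.ones((5,5)))
for c in cv2.findContours(m,0,2)[0]:
    if cv2.contourArea(c)>80: r=cv2.minAreaRect(c);print(r,w('t16',[r[0]],.028)[0,:2])
E
```

```text
now [0.4888 0.0852 0.1504] [1.7995e+02 6.0000e-02 1.7470e+02] t 56.55 op 0.07018937104421578 f [ 1.1 -0.6  1. ]
shift [-58.9  56.5   0.5]
turn [ 0.05  0.06 -3.3 ]
px [264.9 230.4] at [0.5469 0.1326] yaw 85.6 size [0.147 0.094]
px [265.5 195. ] at [0.6455 0.1322] yaw 0.8 size [0.078 0.053]
((425.2869567871094, 250.34426879882812), (18.19768524169922, 60.38733673095703), 5.19442892074585) [ 0.49668756 -0.31873831]
```

Request:
move_arm([
  [[-28,28,0],[0,0,-2],0.2],
  [[-58.4,59.2,0],[0,0,-3.3],0.2],
  [[-58.4,59.2,0],[0,0,-3.3],0.2],
  [[-58.4,59.2,25],[0,0,-3.3],0.2],
  [[-58.4,59.2,50],[0,0,-3.3],0.2],
  [[-58.4,59.2,67],[0,0,-3.3],0.2],
  [[-58.4,59.2,75],[0,0,-3.3],0.2],
  [[-58.4,59.2,75],[0,0,-3.3],0.2],
  [[-58.4,59.2,75],[0,0,-3.3],0.4],
  [[-58.4,59.2,75],[0,0,-3.3],0.6],
])

```text
clock: 57.43
tool_pos: [0.5535, 0.1369, 0.0762]
orientation: [180.0, 0.1, 178.0]
force: [0.5, -0.1, -0.3]
opening: 0.0616
gripper_force: 0.0
```

Request:
move_arm([
  [[0,0,0],[0,0,0],0.6],
  [[0,0,0],[0,0,0],0.6],
  [[0,0,0],[0,0,0],0.6],
  [[0,0,0],[0,0,0],0.6],
  [[0,0,-20],[0,0,0],0.6],
  [[0,0,-50],[0,0,0],0.6],
  [[0,0,-75],[0,0,0],0.6],
  [[0,0,-75],[0,0,0],0.6],
])

```text
clock: 58.1
tool_pos: [0.5553, 0.1377, 0.1554]
orientation: [179.8, 0.4, 178.0]
force: [0.1, -0.2, -0.7]
opening: 0.0498
gripper_force: 30.0
```

Request:
move_arm([
  [[0,-40,0],[0,0,0],0.6],
  [[0,-80,0],[0,0,0],0.6],
  [[0,-120,0],[0,0,0],0.6],
  [[0,-160,0],[0,0,0],0.6],
  [[0,-200,0],[0,0,0],0.6],
  [[0,-240,0],[0,0,0],0.6],
  [[0,-280,0],[0,0,0],0.6],
  [[0,-320,0],[0,0,0],0.6],
  [[0,-360,0],[0,0,0],0.6],
  [[0,-400,0],[0,0,0],0.6],
])

```text
clock: 58.93
tool_pos: [0.5381, -0.2651, 0.1501]
orientation: [180.0, 0.0, 178.0]
force: [1.3, 0.4, -0.7]
opening: 0.0498
gripper_force: 30.0
```

Request:
move_arm([
  [[22,-37,0],[0,0,1],0.6],
  [[45,-74,0],[0,0,2],0.6],
  [[68,-111,0],[0,0,3.3],0.6],
  [[90.1,-140,0],[0,0,3.3],0.6],
  [[90.1,-148.9,0],[0,0,3.3],0.6],
  [[90.1,-148.9,0],[0,0,3.3],0.6],
])

```text
clock: 59.43
tool_pos: [0.4416, -0.4112, 0.1498]
orientation: [-180.0, 0.0, 174.5]
force: [0.8, 0.8, -0.2]
opening: 0.0496
gripper_force: 30.0
```

```bash
python3 -c "
from h import *
go((.4433,-.4097,.035),-185.3)"
```

```text
now [ 0.4416 -0.4112  0.1498] [-179.99    0.    174.46] t 59.4333 op 0.049602353650685105 f [ 0.8  0.8 -0.2]
shift [ -1.5   1.7 114.8]
turn [-0.01  0.   -0.24]
```

Request:
move_arm([
  [[0,0,35],[0,0,0],0.6],
  [[0,0,65],[0,0,0],0.6],
  [[0,0,90],[0,0,0],0.6],
  [[0,0,107],[0,0,0],0.6],
  [[0,0,115],[0,0,0],0.6],
  [[0,0,115],[0,0,0],0.6],
  [[0,0,115],[0,0,0],0.6],
  [[0,0,115],[0,0,0],0.3],
  [[0,0,115],[0,0,0],0.3],
  [[0,0,115],[0,0,0],0.3],
])

```text
clock: 60.27
tool_pos: [0.4438, -0.4088, 0.0354]
orientation: [-180.0, 0.1, 174.7]
force: [-0.1, -0.5, -0.3]
opening: 0.06
gripper_force: 0.0
```

Request:
move_arm([
  [[0,0,-15],[0,0,0],0.3],
  [[0,0,-50],[0,0,0],0.3],
  [[0,0,-90],[0,0,0],0.2],
  [[0,0,-115],[0,0,0],0.2],
  [[0,0,-115],[0,0,0],0.2],
])

```text
clock: 60.68
tool_pos: [0.4462, -0.4108, 0.1568]
orientation: [-179.7, 0.5, 174.7]
force: [0.7, -0.9, 0.8]
opening: 0.0694
gripper_force: 0.0
```

Request:
move_arm([
  [[0,40,0],[0,0,0],0.2],
  [[0,80,0],[0,0,0],0.2],
  [[0,120,0],[0,0,0],0.2],
  [[0,160,0],[0,0,0],0.2],
  [[0,200,0],[0,0,0],0.2],
  [[0,240,0],[0,0,0],0.2],
  [[0,280,0],[0,0,0],0.2],
  [[0,320,0],[0,0,0],0.2],
  [[0,360,0],[0,0,0],0.2],
  [[0,400,0],[0,0,0],0.2],
])

```text
clock: 61.52
tool_pos: [0.4802, -0.0085, 0.1504]
orientation: [180.0, 0.1, 174.7]
force: [1.7, -0.3, -1.1]
opening: 0.0704
gripper_force: 0.0
```

```bash
python3 - <<'E'
from h import *
go((.6455,.1330,.15),-182)
snap('top','t17'); waf('t17',.069,238,172,322,250)
E
```

```text
now [ 0.4802 -0.0085  0.1504] [1.7996e+02 7.0000e-02 1.7468e+02] t 61.5167 op 0.07040908805095587 f [ 1.7 -0.3 -1.1]
shift [-151.5  156.3    0.7]
turn [ 0.04  0.07 -3.32]
px [286.9 240.5] at [0.5194 0.071 ] yaw -63.4 size [0.204 0.048]
px [265.5 195. ] at [0.6455 0.1322] yaw 0.8 size [0.078 0.053]
```

Request:
move_arm([
  [[-28,29,0],[0,0,-2],0.2],
  [[-56,58,0],[0,0,-3.3],0.2],
  [[-84,87,0],[0,0,-3.3],0.2],
  [[-112,116,0],[0,0,-3.3],0.2],
  [[-140,145,0],[0,0,-3.3],0.2],
  [[-151.3,159,0],[0,0,-3.3],0.2],
  [[-151.3,159,0],[0,0,-3.3],0.2],
])

```text
clock: 62.15
tool_pos: [0.6484, 0.1365, 0.1489]
orientation: [-180.0, 0.0, 178.1]
force: [-0.4, -0.4, 0.5]
opening: 0.0697
gripper_force: 0.0
```

Request:
move_arm([
  [[0,0,25],[0,0,0],0.2],
  [[0,0,50],[0,0,0],0.2],
  [[0,0,67],[0,0,0],0.2],
  [[0,0,75],[0,0,0],0.2],
  [[0,0,75],[0,0,0],0.2],
  [[0,0,75],[0,0,0],0.4],
  [[0,0,75],[0,0,0],0.6],
  [[0,0,75],[0,0,0],0.6],
  [[0,0,75],[0,0,0],0.6],
  [[0,0,75],[0,0,0],0.6],
])

```text
clock: 62.98
tool_pos: [0.6464, 0.1339, 0.0763]
orientation: [180.0, 0.1, 178.0]
force: [-1.0, 0.2, 6.0]
opening: 0.0502
gripper_force: 30.0
```

Request:
move_arm([
  [[0,0,0],[0,0,0],0.6],
  [[0,0,0],[0,0,0],0.6],
  [[0,0,-20],[0,0,0],0.6],
  [[0,0,-50],[0,0,0],0.6],
  [[0,0,-75],[0,0,0],0.6],
  [[0,0,-75],[0,0,0],0.6],
])

```text
clock: 63.48
tool_pos: [0.6486, 0.1346, 0.1559]
orientation: [179.8, 0.5, 178.0]
force: [1.1, 0.2, 0.7]
opening: 0.0495
gripper_force: 30.0
```

Request:
move_arm([
  [[0,-40,0],[0,0,0],0.6],
  [[0,-80,0],[0,0,0],0.6],
  [[0,-120,0],[0,0,0],0.6],
  [[0,-160,0],[0,0,0],0.6],
  [[0,-200,0],[0,0,0],0.6],
  [[0,-240,0],[0,0,0],0.6],
  [[0,-280,0],[0,0,0],0.6],
  [[0,-320,0],[0,0,0],0.6],
  [[0,-360,0],[0,0,0],0.6],
  [[0,-400,0],[0,0,0],0.6],
])

```text
clock: 64.32
tool_pos: [0.6312, -0.2679, 0.1499]
orientation: [180.0, 0.0, 178.0]
force: [0.4, 0.8, -0.7]
opening: 0.0498
gripper_force: 30.0
```

Request:
move_arm([
  [[22,-35,0],[0,0,1],0.6],
  [[45,-70,0],[0,0,2],0.6],
  [[68,-105,0],[0,0,3.3],0.6],
  [[91.4,-140,0],[0,0,3.3],0.6],
  [[91.4,-155,0],[0,0,3.3],0.6],
  [[91.4,-155,0],[0,0,3.3],0.6],
  [[91.4,-155,0],[0,0,3.3],0.6],
])

```text
clock: 64.9
tool_pos: [0.5341, -0.4187, 0.1496]
orientation: [180.0, -0.0, 174.5]
force: [0.5, 0.3, -0.8]
opening: 0.0495
gripper_force: 30.0
```

```bash
python3 -c "
from h import *
go((.5349,-.4181,.035),-185.3)"
```

```text
now [ 0.5341 -0.4187  0.1496] [179.99  -0.   174.54] t 64.9 op 0.049543921237603546 f [ 0.5  0.3 -0.8]
shift [ -0.8   0.7 114.6]
turn [ 0.01 -0.   -0.16]
```

Place, lift, and move away toward the robot's left to clear the view.

Request:
move_arm([
  [[0,0,35],[0,0,0],0.6],
  [[0,0,65],[0,0,0],0.6],
  [[0,0,90],[0,0,0],0.6],
  [[0,0,107],[0,0,0],0.6],
  [[0,0,115],[0,0,0],0.6],
  [[0,0,115],[0,0,0],0.6],
  [[0,0,115],[0,0,0],0.6],
  [[0,0,115],[0,0,0],0.3],
  [[0,0,115],[0,0,0],0.3],
  [[0,0,115],[0,0,0],0.3],
])

```text
clock: 65.73
tool_pos: [0.5353, -0.4176, 0.0353]
orientation: [-180.0, 0.0, 174.7]
force: [-0.4, -0.4, 0.0]
opening: 0.0602
gripper_force: 0.0
```

Request:
move_arm([
  [[0,0,-15],[0,0,0],0.3],
  [[0,0,-50],[0,0,0],0.3],
  [[0,0,-90],[0,0,0],0.3],
  [[0,0,-115],[0,0,0],0.3],
  [[0,0,-130],[0,0,0],0.3],
])

```text
clock: 66.15
tool_pos: [0.5362, -0.4186, 0.1696]
orientation: [-179.9, 0.3, 174.7]
force: [-0.5, -0.7, 0.6]
opening: 0.0615
gripper_force: 0.0
```

Request:
move_arm([
  [[8,40,0],[0,0,0],0.3],
  [[16,80,0],[0,0,0],0.3],
  [[24,120,0],[0,0,0],0.3],
  [[32,160,0],[0,0,0],0.3],
  [[40,200,0],[0,0,0],0.3],
  [[48,240,0],[0,0,0],0.3],
  [[56,280,0],[0,0,0],0.3],
  [[64,320,0],[0,0,0],0.3],
  [[70,350,0],[0,0,0],0.3],
  [[70,350,0],[0,0,0],0.3],
])

```text
clock: 66.98
tool_pos: [0.4974, -0.0587, 0.1657]
orientation: [179.9, 0.1, 174.9]
force: [-0.0, -0.7, 0.4]
opening: 0.0613
gripper_force: 0.0
```

```bash
python3 - <<'E'
from edge import *
snap('top','t18')
def ww(f,z):
    i=cv2.imread('pics/'+f+'.png');h=cv2.cvtColor(i,cv2.COLOR_BGR2HSV)
    m=((h[...,0]>20)&(h[...,0]<32)&(h[...,1]>90)&(h[...,2]>190)).astype(np.uint8)
    m[:150]=0;m[320:]=0;m[:,:225]=0;m[:,495:]=0
    for c in cv2.findContours(cv2.morphologyEx(m,cv2.MORPH_CLOSE,np.ones((3,3))),0,2)[0]:
        if cv2.contourArea(c)>60: r=cv2.minAreaRect(c);p=w(f,[r[0]],z)[0,:2];print(np.round(r[0],1),np.round(r[1],1),round(r[2],1),np.round(p,4))
ww('t18',.028); ww('top0',.028)
# pixel difference of bystanders, start against now
a=cv2.imread('pics/top0.png').astype(int);b=cv2.imread('pics/t18.png').astype(int)
for n,(x0,y0,x1,y1) in dict(bottle=(300,125,336,165),mug=(85,200,137,240),jar=(490,205,530,240),timer=(165,170,205,283),pan=(238,168,322,256)).items(): print(n,np.abs(a-b)[y0:y1,x0:x1].mean().round(2))
a=rect('t18',loc(BURN,YH,0,.22),.045).mean(2)
i=lambda m:int((m+125)*3); g=lambda p,m0,m1:round(float(np.clip(p[i(m0):i(m1)].max()-p[i(m0):i(m1)],0,None).sum()/3/180),2)
s=slice(i(-60),i(-40)); r=a[s].mean(0); q=a[:,s].mean(1); print('gap L',g(r,-105,-94),'R',g(r,94,105),'top',g(q,-105,-94),'bot',g(q,94,105))
E
```

```text
[456.9 269.4] [17.9 28.6] 5.2 [ 0.4434 -0.4076]
[459.6 236.9] [17.9 28.4] 5.2 [ 0.5357 -0.4162]
[425.3 250.4] [17.9 60. ] 5.2 [ 0.4964 -0.3188]
[461.  237.5] [18.1 28.4] 5.2 [ 0.5341 -0.4199]
[427.1 234.4] [18.  28.2] 11.3 [ 0.5419 -0.3241]
bottle 4.86
mug 4.85
jar 4.37
timer 5.34
pan 51.45
gap L 1.12 R 0.71 top 0.57 bot 0.16
```

```bash
python3 -c "
from plant import ctrl
print(ctrl.close_job())"
```

```text
the job is handed in; nothing more can be done
None
```

I did every step in the order asked and handed the job in at about 67 s (no verdict came back): all four waffles are back flat on the board, the pan is centred in the white frame, the tab was held level with the pointer for about 2 s and ran home, and the bottle, mug and jar show no sign of having moved; one fingertip press on the pan read 73 N at the wrist (limit 120 N).

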